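# Fit the spare dosing pump on the rail and switch the bank on

### The job

Fit the spare dosing pump that lies on the bench into the free stretch of the sloping rail between the two pumps already there, touching neither: hook the lip on its back over the rail's upper edge with its foot held off, then tilt the foot down until the spring clip snaps under the lower edge and the pump sits flat. Only then push the lever of the main switch at the right end of the rail fully up to on. Do not shove the fitted pumps along the rail, and leave the other things on the bench where they are.

Things in the scene. Friction and masses are not known exactly. Their poses are not given: they have to be found in the camera images.
- pump: the spare dosing pump, loose, grey, 0.3 kg, lying face up on the bench at the right. Origin: middle of its flat back (12.5 mm above the bench); x to its top (lip) end, y left, z out of its face. Housing 100 long (x), 50 wide (y), z 0 to 36, then 66 long to z 54; black head 43 wide on top to z 74, two hose barbs on its foot side. Take it by the flat sides, 50 mm apart
- pump_lip (a point): tip of the rigid 40 wide lip on the pump's back, at x 15.5, y 0, z -8 mm of the pump; pump's axes. Lip: a leg x 21.5 to 26, z 0 to -12, whose toe reaches back toward the foot: x 19.5 to 21.5 at z -4.5 to -12, x 15.5 to 19.5 at z -8 to -12. The rail's 3 mm upper flange goes between toe and back, entering with the foot tilted 15 to 28 degrees off
- clip (a joint): sprung foot clip on the pump's back, m: 0 at rest, to 0.006 pushed away from the lip. Its tooth reaches x -15.5 mm (catch at z -4.5, pump frame) and ramps back to x -19.5 at z -12. It meets the rail's lower edge about 13 degrees before flat, takes 10 to 15 N to snap past, then springs back to 0 under the flange. A pull tab reaches 10 mm past the foot end
- rail: steel top-hat rail, 420 long, on a fixed white stand that slopes up away from the robot at 36 degrees. Origin: its middle, on its outer face, 108 mm above the bench; x up the slope, y left along it, z out. Flanges x -20 to 20, z 0 to -3; web x -9 to 9; stand plate 240 x 440 at z -18. A fitted pump has the rail's axes, its origin at x -1.5, z 0 here, with 2 degrees of play
- left_pump (a point): the fitted pump left of the free stretch, the same as the spare: middle of its back, on the rail's outer face and centre line; rail's axes; its sides are 25 mm to either side. The free stretch between the two fitted pumps' sides is 145 to 210 mm long
- right_pump (a point): the fitted pump right of the free stretch, as left_pump; the main switch is on its other side
- main_switch (a joint): lever of the main switch (white block 90 x 54 mm, 56 high, right end of the rail), rad: 0 off, leaning 34 degrees down the slope; 1.2 on, 34 degrees up the slope. A black bar 46 wide along the rail, 9 thick, 34 long from its axis, which runs along the rail at x 0, y -165, z 54 mm of the rail. Takes 4 N at its tip, stays where left
- switch_tip (a point): middle of the free end of the main switch's lever, 34 mm from its axis; its axes are the rail's at 0 and turn with the lever about y
- tube_rack: bystander: blue rack 105 x 190 mm with blue-capped tubes, 112 mm high; origin at the centre of its underside, z up
- tip_box: bystander: blue pipette tip box with clear lid, 85 x 125 x 80 mm; origin at the centre of its underside
- wash_bottle: bystander: white wash bottle, 68 diameter, 215 mm high with its spout; origin at the centre of its underside
- well_plate: bystander: clear well plate, 128 x 85 x 14 mm; origin at the centre of its underside
- screwdriver: bystander: black-handled screwdriver, 190 long, about 30 mm high, lying on the bench in front of the stand
- timer: bystander: white bench timer, 70 x 70 x 22 mm, right of the stand; origin at the centre of its underside
- pipette: bystander: white pipette, 245 mm long, lying on the bench; origin on its underside near the middle
Not all that is in view belongs to the job. What is meant by the pump is not turquoise or yellow, and is the larger of those in its own colour.

How it is judged (in metres and radians):
On the way, in this order (a step that is already met when the one before it is completed fails the run):
1. the pump's lip is hooked under the rail's upper flange while its foot is still tilted off (x of pump_lip in the frame of rail between 0.005 and 0.0175 m and z of pump_lip in the frame of rail between -0.014 and -0.003 m and angle between the z axis of pump and the z axis of rail, either way round above 0.12 rad), for 0.05 s.
2. the pump is tilted home: clip snapped under the lower flange, flat on the rail, between the fitted pumps (x of pump in the frame of rail between -0.004 and 0.003 m and z of pump in the frame of rail between -0.003 and 0.003 m and angle between the z axis of pump and the z axis of rail, either way round below 0.07 rad and angle between the x axis of pump and the x axis of rail, either way round below 0.07 rad and z of pump_lip in the frame of rail below -0.004 m and value of joint clip below 0.002 m and y of pump in the frame of left_pump below -0.052 m and y of pump in the frame of right_pump above 0.052 m and value of joint main_switch below 0.4 rad), for 0.2 s.
3. the main switch is pushed up to on (value of joint main_switch above 1 rad), for 0.1 s.
At the end, for the whole second after the job is handed in: the spare pump is on the rail between the fitted pumps, 2 mm or more clear of each: within 3 mm of the rail's face and centre line, flat and square within 4 degrees, lip under the upper flange, clip back within 2 mm of rest, at rest; the main switch at 1.0 rad or more (x of pump in the frame of rail between -0.004 and 0.003 m and z of pump in the frame of rail between -0.003 and 0.003 m and angle between the z axis of pump and the z axis of rail, either way round below 0.07 rad and angle between the x axis of pump and the x axis of rail, either way round below 0.07 rad and z of pump_lip in the frame of rail below -0.004 m and value of joint clip below 0.002 m and y of pump in the frame of left_pump below -0.052 m and y of pump in the frame of right_pump above 0.052 m and value of joint main_switch above 1 rad and linear speed of pump below 0.01 m/s); the robot touches nothing.
It fails at once if a fitted pump is shoved more than 8 mm along the rail (distance of any of left_pump, right_pump from where it was at the start of the episode above 0.008 m).
It fails at once if a bystander is moved more than 30 mm (distance of any of tube_rack, tip_box, wash_bottle, well_plate, screwdriver, timer, pipette from where it was at the start of the episode above 0.03 m).
It also fails if it takes over 50 s, if anything falls off the work surface, if the arm or the gripper's body presses on something with over 40 N, if the wrist force passes 120 N, or if a joint passes its speed limit or range.

### The arm

A 6-joint arm with a two-finger parallel gripper is mounted at the origin on the work surface. World frame = base frame: x ahead of the robot, y to its left, z up, the work surface at z = 0. Lengths are in mm, angles in rad, forces in N, time in s.
With the tool pointing down it reaches from about 350 to 775 mm from the base axis. Payload 7.3 kg.
Tool frame: the origin (TCP) lies at the very end of the fingers, on their centre line; the grasp point (between the pads) lies 19 mm behind it; x points along the fingers, y is the direction in which the jaws open and shut, and the axes are right-handed (so a half turn about x gives the same grasp; the last joint's range is limited). The gripper opens to 92 mm and grips with 3 to 60 N. Pads are 19 mm wide; open, the fingers measure 130 mm over their backs; the gripper's body (75 mm by 190 mm) begins 47 mm behind the grasp point.
Start: joints at [1.184, 0.342, 1.524, -0, 1.275, -0.146], TCP at [125.186, 509.876, 226.741] pointing down, gripper open.
Joint ranges: [-2.53, 2.53], [-0.77, 2.02], [0.04, 2.7], [-1, 4.14], [0.28, 2.66], [-3.11, 3.11]. Speed limits (rad/s): [2.57, 2.57, 3.14, 3.14, 3.14, 3.14].

### API

Orientations are given as [roll, pitch, yaw] about the fixed x, y, z axes, in that order (R = Rz(yaw) Ry(pitch) Rx(roll)).
In Python, from plant import sensors, capture, bot gives the robot as it stands.
- The arm moves only by the shell command python3 -m crank 'ROWS' [OPENING]. ROWS is JSON, a list of rows, each an object of numbers: "dx", "dy", "dz": the shift along the tool's x, y, z in cm; "spin": the turn about the tool's x in rad. A call has 1 to 20 rows; each row is the pose to reach, as a shift and turn from the pose commanded when the call began, along the tool's axes at that moment; what a row does not reach only later rows make up. A row lasts 1/12 s, in which the tool goes at most 41.7 mm and 7.16 degrees, less where a joint would pass 70% of its speed; a pose out of reach is approached as far as the arm can. A call with a gripper value outside its range is refused whole. OPENING is the opening in per cent of the stroke, from 0 (shut) to 100 (fully open), set as the call begins (- or left out, the last holds). The fingers move at their own pace and stop on an object; the grip force is fixed at half the most. Time passes only in rows, so rows that repeat a pose let the fingers close. It gives the time, the measured TCP pose, the force and the opening at its end, in the units of the state.
- sensors.get_obs(): the state, without advancing time (a new reading comes with each control period).
- capture(name): name is "scene" or "top" or "wrist"; returns a dict with "frame" (384x512x3 uint8, blue, green, red), "vfov" (degrees; the focal length in pixels is half the picture's height over the tangent of half this angle, whatever the lens; pixels are square), "cx", "cy" (the principal point, pixels), "view" (4x4, takes a point from world to camera coordinates); the wrist camera has in their place "mount" (4x4, takes a point from camera to tool coordinates, whose origin is the TCP and whose axes are the tool frame's). Camera axes: x right, y down, z forward; pixel columns grow to the right and rows downward; lengths in mm; the calibration is good to about 2 mm. A picture is of the moment at which its call begins: read the wrist's pose just before it. There is no depth.
- bot.close_job(): hands the job in, once; it reports no verdict.
The state is a dict: "time": time; "joint_positions": joint angles; "dq": joint speeds; "tau": joint torques, N m; "tool_pos": TCP position; "tcp_rot": TCP orientation; "contact_force": force on the tool from outside, world axes, zero at the start; "moment": the same for the moment, N m; "grip_width": finger opening in mm.
Only numpy, scipy, OpenCV 4.12 (cv2) and the standard library are available. Lean on these libraries where they do the work, as an engineer would, in place of code of your own. Each camera call takes 0.05 s, during which the arm holds its last target.

## Working session

There is one attempt and no reset: what is moved stays moved. The work goes in short steps, Python scripts to look and compute and a shell command to move; the robot and the scene stay as the last step left them, time stands still between calls to the robot, and variables do not carry over. Pictures are saved under pics/ and viewed, and the job is handed in when it is done.

```bash
ls; mkdir -p pics; python3 - <<'E'
from plant import sensors,capture,bot
import cv2,numpy as np
o=sensors.get_obs();print(o)
for n in("scene","top","wrist"):
    c=capture(n);cv2.imwrite(f"pics/{n}0.png",c["frame"]);print(n,{k:(np.round(v,3).tolist() if k!='frame' else 0) for k,v in c.items()})
E
```

```text
pics
{'time': 0.0, 'joint_positions': array([ 1.18399817e+00,  3.42733593e-01,  1.52501635e+00, -8.09916987e-07,
        1.27539135e+00, -1.46011676e-01]), 'dq': array([-5.06428751e-05,  2.38614223e-03,  7.85632987e-04, -1.29106184e-04,
       -9.89979214e-04,  7.39400347e-04]), 'tau': array([-1.16946935e-04, -4.31244493e+01, -2.44226986e+01,  7.17665255e-02,
        5.58816246e-02, -1.12836406e-04]), 'tool_pos': array([125.02508455, 509.47884669, 226.03955457]), 'tcp_rot': array([-1.7163079 ,  1.5692477 , -1.95709415]), 'contact_force': array([-0.7690923 , -0.21337872, -0.68449847]), 'moment': array([ 0.03946066,  0.0202086 , -0.07331687]), 'grip_width': 91.66842066134822}
scene {'frame': 0, 'vfov': 53.605, 'cx': 256.144, 'cy': 186.624, 'view': [[-0.049, 0.999, -0.019, 87.289], [0.685, 0.02, -0.729, -238.19], [-0.727, -0.048, -0.685, 1543.517], [0.0, 0.0, 0.0, 1.0]]}
top {'frame': 0, 'vfov': 43.308, 'cx': 256.286, 'cy': 189.255, 'view': [[0.029, -1.0, 0.005, -77.558], [-0.997, -0.029, -0.072, 511.714], [0.072, -0.003, -0.997, 1574.685], [0.0, 0.0, 0.0, 1.0]]}
wrist {'frame': 0, 'vfov': 63.213, 'cx': 258.079, 'cy': 189.123, 'mount': [[0.001, -0.249, 0.968, -157.512], [1.0, 0.001, -0.001, -0.185], [-0.0, 0.968, 0.249, -67.141], [0.0, 0.0, 0.0, 1.0]]}
```

View pics/scene0.png

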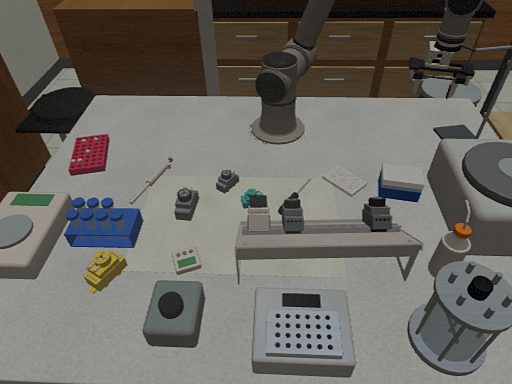

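View pics/top0.png

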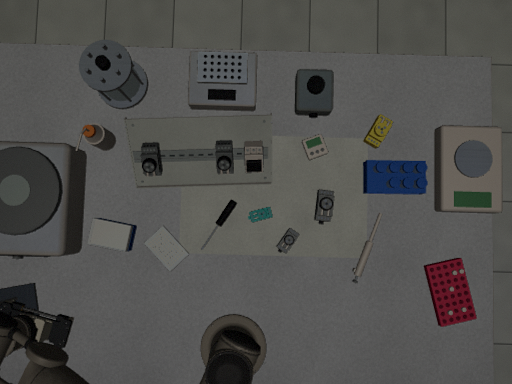

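View pics/wrist0.png

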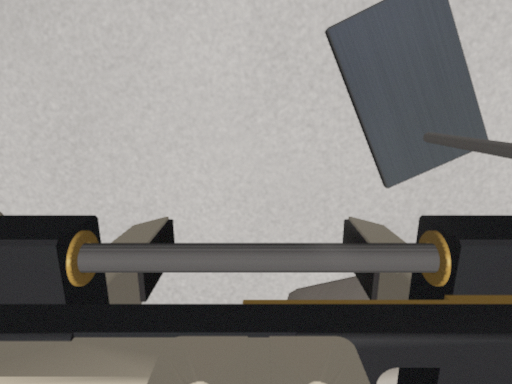

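```bash
python3 - <<'E'
import cv2
a=cv2.imread("pics/top0.png");b=cv2.imread("pics/scene0.png")
cv2.imwrite("pics/z1.png",cv2.resize(a[100:200,115:285],None,fx=4.6,fy=4.6,interpolation=3))
cv2.imwrite("pics/z2.png",cv2.resize(a[170:260,240:390],None,fx=5,fy=5,interpolation=3))
cv2.imwrite("pics/z3.png",cv2.resize(b[170:290,225:430],None,fx=3.9,fy=3.9,interpolation=3))
cv2.imwrite("pics/z4.png",cv2.resize(b[150:280,60:270],None,fx=3.8,fy=3.8,interpolation=3))
E
```

```text
(no output)
```

View pics/z1.png

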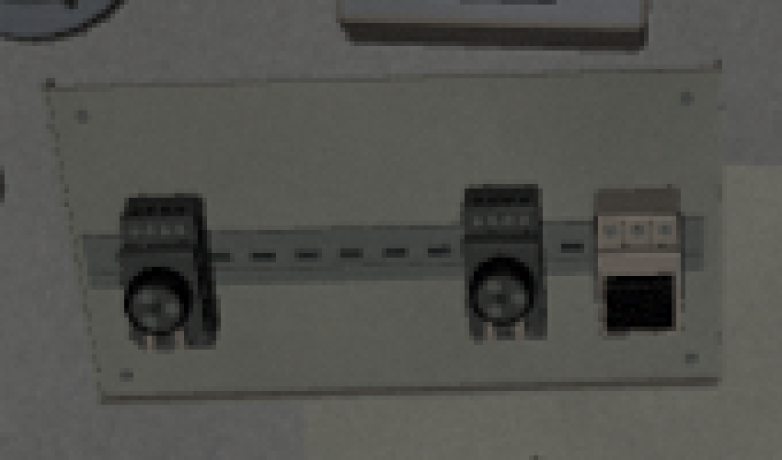

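View pics/z2.png

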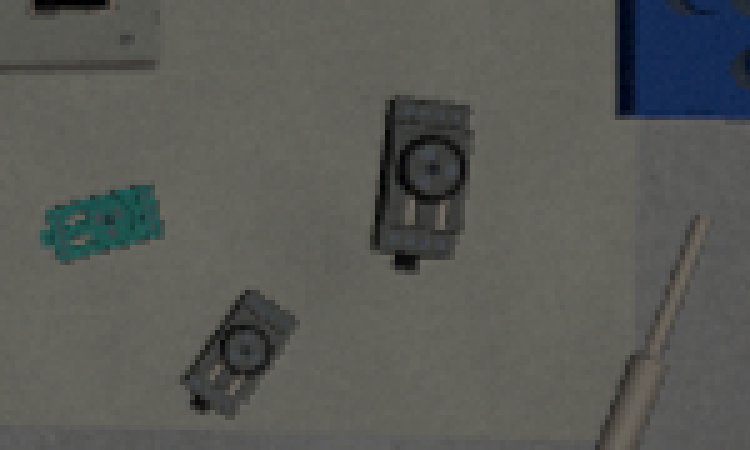

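View pics/z3.png

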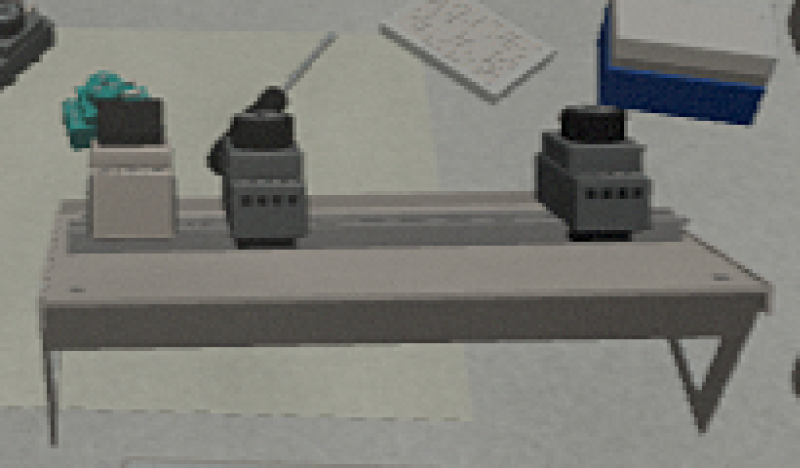

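View pics/z4.png

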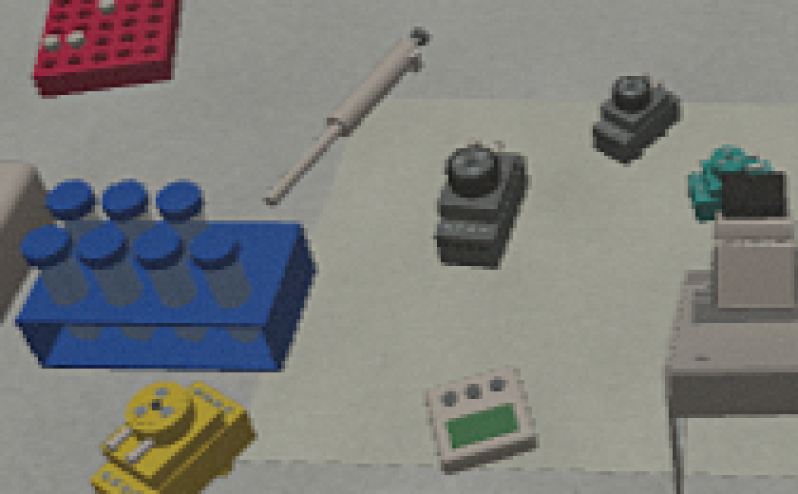

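```bash
cat > h.py <<'E'
import numpy as np,cv2
from scipy.spatial.transform import Rotation as Rn
def cam(c,tool=None):
    f=192/np.tan(np.radians(c["vfov"])/2)
    if "view" in c: T=np.linalg.inv(np.array(c["view"]))
    else:
        W=np.eye(4);W[:3,:3]=Rn.from_euler('xyz',tool["tcp_rot"]).as_matrix();W[:3,3]=tool["tool_pos"];T=W@np.array(c["mount"])
    return f,c["cx"],c["cy"],T
def ray(k,u,v):
    f,cx,cy,T=k; d=T[:3,:3]@np.array([(u-cx)/f,(v-cy)/f,1.]);return T[:3,3],d/np.linalg.norm(d)
def onz(k,u,v,z):
    o,d=ray(k,u,v);return o+d*(z-o[2])/d[2]
def tri(*rs):
    A=np.zeros((3,3));b=np.zeros(3)
    for o,d in rs:
        P=np.eye(3)-np.outer(d,d);A+=P;b+=P@o
    p=np.linalg.solve(A,b);return p,[np.linalg.norm((np.eye(3)-np.outer(d,d))@(p-o)) for o,d in rs]
def proj(k,p):
    f,cx,cy,T=k;q=np.linalg.inv(T)@np.append(p,1);return f*q[0]/q[2]+cx,f*q[1]/q[2]+cy
E
cat > m1.py <<'E'
from h import *
from plant import capture
k=cam(capture("top"));ks=cam(capture("scene"))
z1=lambda X,Y:(115+(X+.5)/4.6-.5,100+(Y+.5)/4.6-.5)
z2=lambda X,Y:(240+(X+.5)/5-.5,170+(Y+.5)/5-.5)
for n,p,z in[("railLU",(83,235),119.8),("railLL",(92,288),96.2),("railRU",(703,217),119.8),("railRL",(703,270),96.2),("plate TL",(48,88),108-14.6+70.5),("TR",(720,70),164),("BL",(102,402),23),("BR",(718,380),23)]:
    print(n,onz(k,*z1(*p),z).round(1))
# head tops fitted: z74
for n,p in[("Lhead",(159,303)),("Rhead",(502,292))]: print(n,onz(k,*z1(*p),108+60).round(1))
for n,p,z in[("head",(433,168),86.5),("TL",(390,98),48),("TR",(468,103),48),("BL",(372,248),48),("BR",(458,258),48)]: print(n,onz(k,*z2(*p),z).round(1))
E
python3 m1.py
```

```text
railLU [614.9 324.3 119.8]
railLL [582.  322.5  96.2]
railRU [639.6 -92.9 119.8]
railRL [606.9 -94.5  96.2]
plate TL [705.  340.6 163.9]
TR [ 730.4 -100.4  164. ]
BL [509.3 329.9  23. ]
BR [ 538.1 -109.2   23. ]
Lhead [564.8 260.4 168. ]
Rhead [578.6  37.7 168. ]
head [ 471.3 -283.7   86.5]
TL [ 517.7 -260.8   48. ]
TR [ 515.9 -311.3   48. ]
BL [ 420.5 -251.1   48. ]
BR [ 415.6 -306.6   48. ]
```

```bash
cat > st.py <<'E'
from h import *
from plant import sensors
import sys
o=sensors.get_obs();R=Rn.from_euler('xyz',o["tcp_rot"]).as_matrix()
print("t",round(o["time"],2),"tcp",o["tool_pos"].round(1),"grip",round(o["grip_width"],1),"F",o["contact_force"].round(1),"M",o["moment"].round(2),"q",o["joint_positions"].round(3))
print("R",R.round(4).tolist())
if len(sys.argv)>3:
    t=np.array([float(x) for x in sys.argv[1:4]]);print("d cm to target (tool axes)",(R.T@(t-o["tool_pos"])/10).round(3), "yaw of tool y",np.arctan2(R[1,1],R[0,1]).round(4))
E
python3 st.py 400 -282 320
```

```text
t 0.25 tcp [125.1 509.7 226.4] grip 92.1 F [ 0.3 -0.5  0.5] M [ 0.02 -0.03  0.01] q [ 1.184  0.342  1.524 -0.     1.275 -0.146]
R [[-0.0002, 0.2385, 0.9712], [-0.0006, 0.9712, -0.2385], [-1.0, -0.0006, -0.0001]]
d cm to target (tool axes) [ -9.317 -70.338  45.572] yaw of tool y 1.33
```

```bash
for p in "300 330 280" "450 0 280" "520 -282 230"; do python3 st.py $p|tail -1;done
```

```text
d cm to target (tool axes) [ -5.35  -13.286  21.267] yaw of tool y 1.33
d cm to target (tool axes) [ -5.334 -41.757  43.704] yaw of tool y 1.33
d cm to target (tool axes) [ -0.319 -67.471  57.227] yaw of tool y 1.33
```

```bash
python3 -m crank '[{"dx":-5.3,"dy":-13.3,"dz":21.3,"spin":-0.05},{"dx":-5.3,"dy":-13.3,"dz":21.3,"spin":-0.05},{"dx":-5.3,"dy":-13.3,"dz":21.3,"spin":-0.05},{"dx":-5.3,"dy":-13.3,"dz":21.3,"spin":-0.05},{"dx":-5.3,"dy":-13.3,"dz":21.3,"spin":-0.05},{"dx":-5.3,"dy":-13.3,"dz":21.3,"spin":-0.05},{"dx":-5.3,"dy":-42,"dz":44,"spin":-0.15},{"dx":-5.3,"dy":-42,"dz":44,"spin":-0.15},{"dx":-5.3,"dy":-42,"dz":44,"spin":-0.15},{"dx":-5.3,"dy":-42,"dz":44,"spin":-0.15},{"dx":-5.3,"dy":-42,"dz":44,"spin":-0.15},{"dx":-5.3,"dy":-42,"dz":44,"spin":-0.15},{"dx":-5.3,"dy":-42,"dz":44,"spin":-0.15},{"dx":-5.3,"dy":-42,"dz":44,"spin":-0.15},{"dx":-5.3,"dy":-42,"dz":44,"spin":-0.15}]' 100; python3 st.py 520 -282 230
```

```text
time: 1.5
tool_pos: [452.7, -5.1, 279.9]
tcp_rot: [0.358, 1.57, 0.267]
contact_force: [0.6, 0.9, -0.7]
grip_width: 91.9
t 1.5 tcp [452.7  -5.1 279.9] grip 91.9 F [ 0.6  0.9 -0.7] M [ 0.03 -0.04 -0.01] q [-0.181  0.167  1.612  0.     1.362 -1.661]
R [[0.0005, 0.0911, 0.9958], [0.0001, 0.9958, -0.0911], [-1.0, 0.0002, 0.0005]]
d cm to target (tool axes) [  4.985 -26.961   9.222] yaw of tool y 1.4796
```

```bash
python3 -m crank '[{"dx":5,"dy":-27,"dz":9.2},{"dx":5,"dy":-27,"dz":9.2},{"dx":5,"dy":-27,"dz":9.2},{"dx":5,"dy":-27,"dz":9.2},{"dx":5,"dy":-27,"dz":9.2},{"dx":5,"dy":-27,"dz":9.2},{"dx":5,"dy":-27,"dz":9.2},{"dx":5,"dy":-27,"dz":9.2},{"dx":5,"dy":-27,"dz":9.2}]'; cat > w.py <<'E'
from h import *
from plant import sensors,capture
import sys,pickle
o=sensors.get_obs();c=capture("wrist");pickle.dump((cam(c,o),c["frame"]),open("pics/"+sys.argv[1]+".pkl","wb"))
cv2.imwrite("pics/"+sys.argv[1]+".png",cv2.resize(c["frame"],None,fx=1.5,fy=1.5,interpolation=3));print(o["tool_pos"].round(1),o["tcp_rot"].round(4))
E
python3 w.py w1
```

```text
[452.7  -5.1 279.9] [0.3583 1.5703 0.2671]invalid input at $[0]: expected keys dx, dy, dz, spin
```

View pics/w1.png

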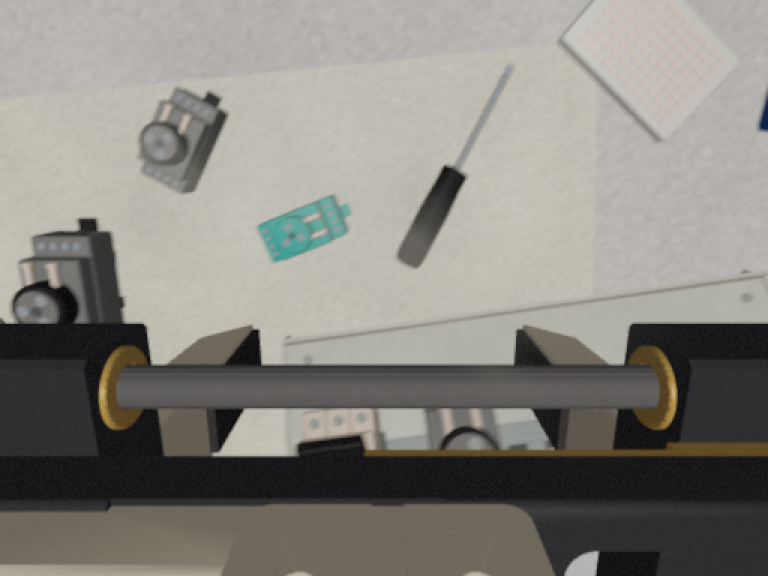

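```bash
python3 -m crank '[{"dx":5,"dy":-27,"dz":9.2,"spin":0},{"dx":5,"dy":-27,"dz":9.2,"spin":0},{"dx":5,"dy":-27,"dz":9.2,"spin":0},{"dx":5,"dy":-27,"dz":9.2,"spin":0},{"dx":5,"dy":-27,"dz":9.2,"spin":0},{"dx":5,"dy":-27,"dz":9.2,"spin":0},{"dx":5,"dy":-27,"dz":9.2,"spin":0},{"dx":5,"dy":-27,"dz":9.2,"spin":0},{"dx":5,"dy":-27,"dz":9.2,"spin":0},{"dx":5,"dy":-27,"dz":9.2,"spin":0}]'; python3 w.py w2
```

```text
time: 2.38
tool_pos: [519.3, -279.6, 229.3]
tcp_rot: [2.211, 1.569, 2.12]
contact_force: [0.0, 0.5, -0.0]
grip_width: 92.0
[ 519.3 -279.6  229.3] [2.211  1.5695 2.1198]
```

View pics/w2.png

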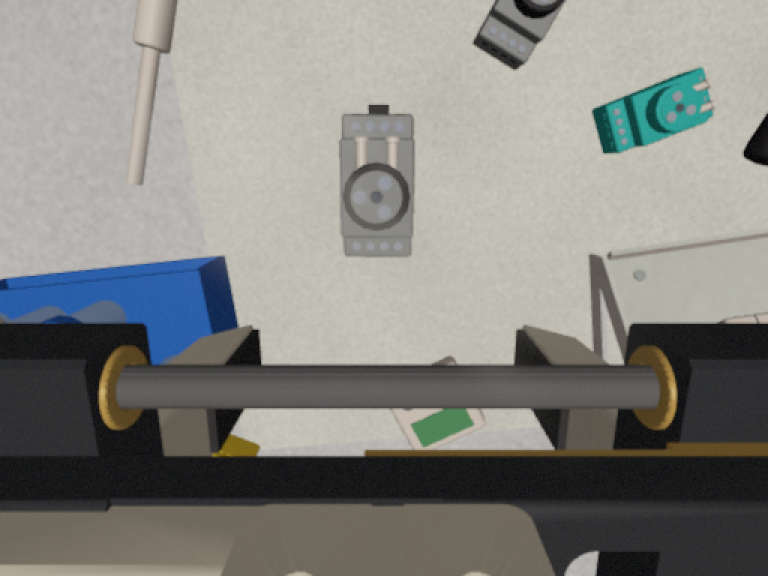

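```bash
python3 - <<'E'
from h import *
import pickle
k,_=pickle.load(open("pics/w2.pkl","rb"))
P={}
for n,u,v,z in[("FR",342,114,48.5),("FL",413,114,48.5),("NR",344.5,256,48.5),("NL",411.5,256,48.5),("head",376.5,197,86.5),("sFR",340.5,139,66.5),("sFL",413.5,139,66.5),("sNR",342.5,236,66.5),("sNL",412.5,236,66.5)]:
    P[n]=onz(k,(u+.5)/1.5-.5,(v+.5)/1.5-.5,z);print(n,P[n].round(1))
E
```

```text
FR [ 416.8 -301.5   48.5]
FL [ 421.2 -253.2   48.5]
NR [ 515.  -310.9   48.5]
NL [ 519.4 -261.9   48.5]
head [ 472.1 -282.3   86.5]
sFR [ 434.  -302.7   66.5]
sFL [ 438.3 -255.1   66.5]
sNR [ 497.6 -308.7   66.5]
sNL [ 502.  -260.7   66.5]
```

```bash
python3 - <<'E'
from h import *
from plant import capture
import pickle
k,_=pickle.load(open("pics/w2.pkl","rb"))
for z in(40,60,80,112):print(z,onz(k,222/1.5,257/1.5,z).round(0),onz(k,237/1.5,325/1.5,z).round(0))
kt=cam(capture("top"))
for u,v in((365,160),(365,193)):print([onz(kt,u,v,z).round(0)[:2] for z in(0,60)])
E
python3 st.py 478 -282.8 130
```

```text
40 [ 509. -404.   40.] [ 564. -402.   40.]
60 [ 506. -396.   60.] [ 557. -394.   60.]
80 [ 503. -389.   80.] [ 551. -387.   80.]
112 [ 497. -377.  112.] [ 541. -375.  112.]
[array([ 624., -424.]), array([ 616., -410.])]
[array([ 513., -425.]), array([ 509., -412.])]
t 2.48 tcp [ 519.5 -278.8  230.2] grip 91.9 F [-0.3 -0.4  0.1] M [0.04 0.01 0.  ] q [-0.623  0.459  1.332  0.     1.35  -2.104]
R [[0.0004, 0.0893, 0.996], [0.0002, 0.996, -0.0893], [-1.0, 0.0002, 0.0004]]
d cm to target (tool axes) [10.02  -0.772 -4.107] yaw of tool y 1.4813
```

```bash
python3 -m crank '[{"dx":7,"dy":-0.77,"dz":-4.1,"spin":0},{"dx":7,"dy":-0.77,"dz":-4.1,"spin":0},{"dx":10,"dy":-0.77,"dz":-4.1,"spin":0},{"dx":13,"dy":-0.77,"dz":-4.1,"spin":0},{"dx":16,"dy":-0.77,"dz":-4.1,"spin":0},{"dx":18.5,"dy":-0.77,"dz":-4.1,"spin":0},{"dx":19.6,"dy":-0.77,"dz":-4.1,"spin":0},{"dx":19.6,"dy":-0.77,"dz":-4.1,"spin":0},{"dx":19.6,"dy":-0.77,"dz":-4.1,"spin":0}]'; python3 st.py 478.1 -282.8 33.5;python3 w.py w3
```

```text
time: 3.23
tool_pos: [478.6, -283.7, 34.6]
tcp_rot: [-0.44, 1.57, -0.53]
contact_force: [-0.3, 0.2, 0.3]
grip_width: 91.6
t 3.23 tcp [ 478.6 -283.7   34.6] grip 91.6 F [-0.3  0.2  0.3] M [-0.01  0.02  0.01] q [-0.673  0.618  1.663  0.     0.86  -2.154]
R [[0.0007, 0.0896, 0.996], [-0.0004, 0.996, -0.0896], [-1.0, -0.0004, 0.0008]]
d cm to target (tool axes) [ 0.114  0.085 -0.053] yaw of tool y 1.4811
[ 478.6 -283.7   34.6] [-0.4404  1.57   -0.5302]
```

View pics/w3.png

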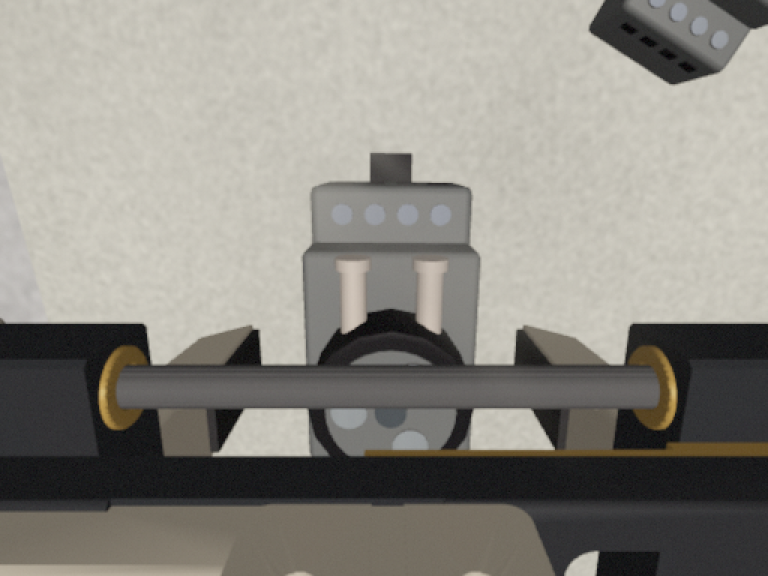

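```bash
python3 -m crank '[{"dx":0,"dy":0,"dz":0,"spin":0},{"dx":0,"dy":0,"dz":0,"spin":0},{"dx":0,"dy":0,"dz":0,"spin":0},{"dx":0,"dy":0,"dz":0,"spin":0},{"dx":0,"dy":0,"dz":0,"spin":0},{"dx":0,"dy":0,"dz":0,"spin":0},{"dx":0,"dy":0,"dz":0,"spin":0},{"dx":0,"dy":0,"dz":0,"spin":0}]' 0;python3 -m crank '[{"dx":-3,"dy":0,"dz":0,"spin":0},{"dx":-6,"dy":0,"dz":0,"spin":0},{"dx":-9,"dy":0,"dz":0,"spin":0},{"dx":-12,"dy":0,"dz":0,"spin":0},{"dx":-15,"dy":0,"dz":0,"spin":0},{"dx":-15,"dy":0,"dz":0,"spin":0},{"dx":-15,"dy":0,"dz":0,"spin":0}]'; python3 st.py;python3 w.py w4
```

```text
time: 3.95
tool_pos: [477.9, -284.0, 33.7]
tcp_rot: [1.916, 1.57, 1.825]
contact_force: [0.0, 1.4, 1.4]
grip_width: 49.7
time: 4.53
tool_pos: [478.4, -284.6, 184.9]
tcp_rot: [-0.568, 1.568, -0.659]
contact_force: [0.3, -0.1, -3.0]
grip_width: 50.2
t 4.53 tcp [ 478.4 -284.6  184.9] grip 50.2 F [ 0.3 -0.1 -3. ] M [-0.02  0.   -0.01] q [-0.674  0.433  1.503  0.     1.202 -2.154]
R [[0.0025, 0.0907, 0.9959], [-0.0019, 0.9959, -0.0907], [-1.0, -0.0017, 0.0027]]
[ 478.4 -284.6  184.9] [-0.5684  1.5676 -0.6592]
```

View pics/w4.png

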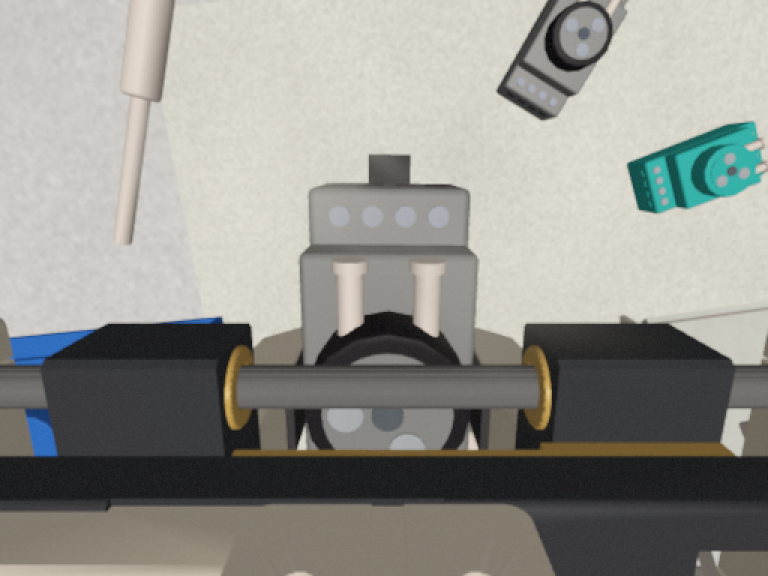

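```bash
python3 st.py 690 115 270; python3 -c "
from h import *
print(np.hypot(690,115))"
```

```text
t 4.58 tcp [ 477.6 -283.9  183.2] grip 49.7 F [-0.  -0.4 -3.4] M [ 0.01  0.02 -0.01] q [-0.674  0.435  1.506  0.     1.201 -2.154]
R [[-0.0005, 0.0907, 0.9959], [0.0005, 0.9959, -0.0907], [-1.0, 0.0004, -0.0005]]
d cm to target (tool axes) [-8.673 41.654 17.532] yaw of tool y 1.4799
699.5176909842953
```

```bash
python3 -m crank '[{"dx":-4,"dy":0,"dz":0,"spin":0},{"dx":-8,"dy":0,"dz":0,"spin":0},{"dx":-8.7,"dy":3,"dz":1,"spin":-0.05},{"dx":-8.7,"dy":41.6,"dz":17.5,"spin":-0.15},{"dx":-8.7,"dy":41.6,"dz":17.5,"spin":-0.15},{"dx":-8.7,"dy":41.6,"dz":17.5,"spin":-0.15},{"dx":-8.7,"dy":41.6,"dz":17.5,"spin":-0.15},{"dx":-8.7,"dy":41.6,"dz":17.5,"spin":-0.15},{"dx":-8.7,"dy":41.6,"dz":17.5,"spin":-0.15},{"dx":-8.7,"dy":41.6,"dz":17.5,"spin":-0.15},{"dx":-8.7,"dy":41.6,"dz":17.5,"spin":-0.15},{"dx":-8.7,"dy":41.6,"dz":17.5,"spin":-0.15},{"dx":-8.7,"dy":41.6,"dz":17.5,"spin":-0.15},{"dx":-8.7,"dy":41.6,"dz":17.5,"spin":-0.15},{"dx":-8.7,"dy":41.6,"dz":17.5,"spin":-0.15},{"dx":-8.7,"dy":41.6,"dz":17.5,"spin":-0.15},{"dx":-8.7,"dy":41.6,"dz":17.5,"spin":-0.15}]';python3 st.py;python3 w.py w5
```

```text
time: 6.0
tool_pos: [689.4, 113.0, 269.5]
tcp_rot: [-2.975, 1.568, -2.917]
contact_force: [0.6, 0.9, -2.9]
grip_width: 50.1
t 6.0 tcp [689.4 113.  269.5] grip 50.1 F [ 0.6  0.9 -2.9] M [ 0.04 -0.06 -0.02] q [ 0.053  0.669  0.864 -0.     1.611 -1.576]
R [[-0.0024, -0.0579, 0.9983], [-0.0006, 0.9983, 0.0579], [-1.0, -0.0004, -0.0025]]
[689.4 113.  269.5] [-2.9747  1.5683 -2.9168]
```

View pics/w5.png

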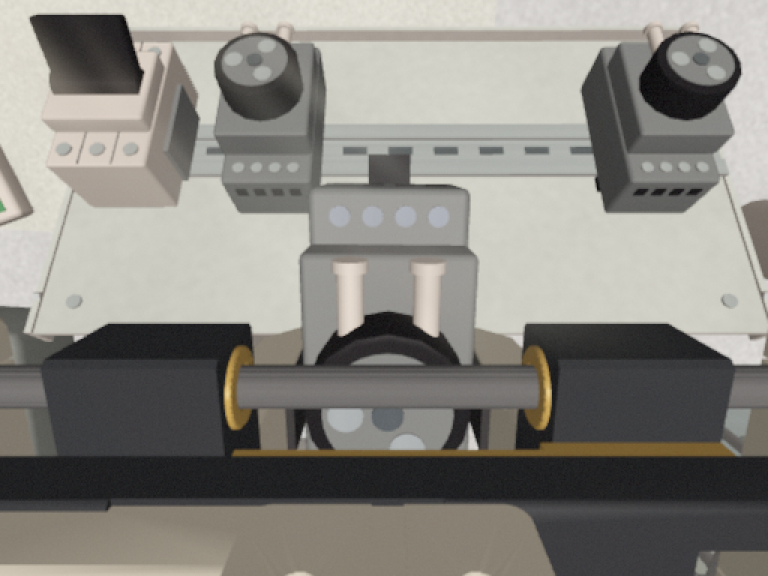

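```bash
python3 - <<'E'
import pickle,cv2
k,f=pickle.load(open("pics/w5.pkl","rb"))
cv2.imwrite("pics/z5.png",cv2.resize(f[75:145,120:265],None,fx=5.5,fy=5.5,interpolation=0))
cv2.imwrite("pics/z6.png",cv2.resize(f[10:145,375:510],None,fx=4.4,fy=4.4,interpolation=0))
E
```

```text
(no output)
```

View pics/z5.png

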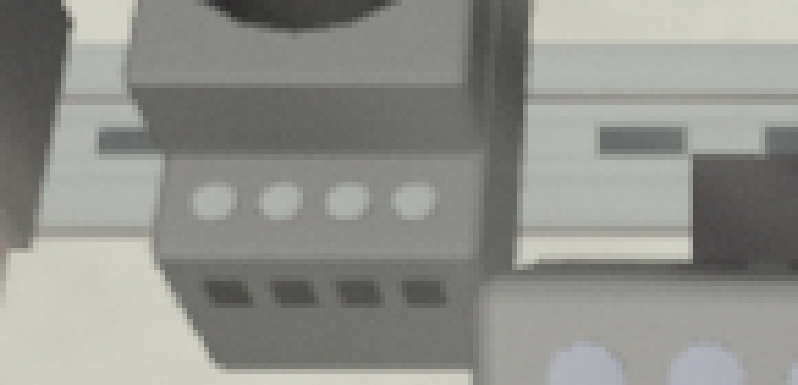

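View pics/z6.png

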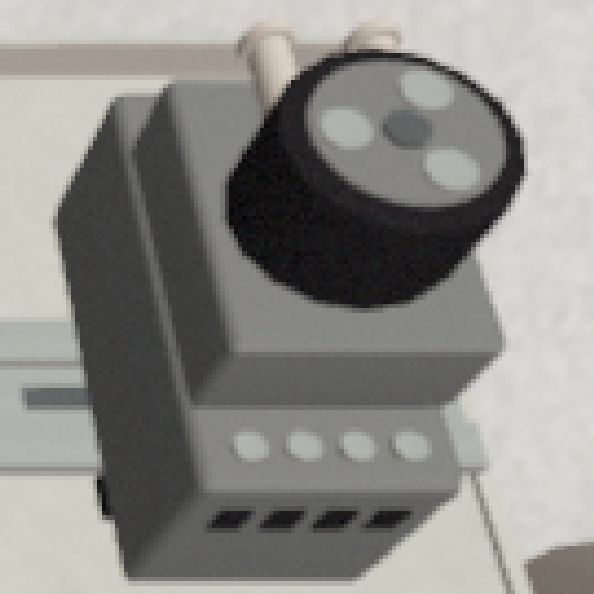

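```bash
cat > m2.py <<'E'
from h import *
import pickle
k,_=pickle.load(open("pics/w5.pkl","rb"))
a=lambda X,Y:(120+(X+.5)/5.5-.5,75+(Y+.5)/5.5-.5)
b=lambda X,Y:(375+(X+.5)/4.4-.5,10+(Y+.5)/4.4-.5)
for n,p,z in[("up R",a(560,228),119.8),("lo R",a(560,44),96.2),("up L",b(40,468),119.8),("lo L",b(40,318),96.2),("Rpump side",a(518,228),119.8),("Lpump side",b(105,468),119.8),("Lp foot",b(57,225),77.7),("Lp nose",b(127,578),136.5)]:
    print(n,np.round(p,1),onz(k,*p,z).round(1))
E
python3 m2.py
```

```text
up R [221.4 116. ] [630.7  74.  119.8]
lo R [221.4  82.6] [598.5  70.3  96.2]
up L [383.7 116. ] [621.6 229.3 119.8]
lo L [383.7  81.9] [588.3 233.3  96.2]
Rpump side [213.8 116. ] [631.1  66.7 119.8]
Lpump side [398.5 116. ] [620.7 243.5 119.8]
Lp foot [387.6  60.7] [565.3 241.   77.7]
Lp nose [403.5 141. ] [642.9 244.6 136.5]
```

```bash
python3 st.py 627.8 155.2 200;python3 st.py 627.8 155.2 156.8
```

```text
t 6.05 tcp [689.5 112.7 270.2] grip 50.0 F [ 0.4  0.4 -2.7] M [-0.    0.03 -0.01] q [ 0.053  0.669  0.864 -0.     1.611 -1.576]
R [[-0.0013, -0.0573, 0.9984], [-0.0004, 0.9984, 0.0573], [-1.0, -0.0003, -0.0013]]
d cm to target (tool axes) [ 7.025  4.602 -5.908] yaw of tool y 1.6282
t 6.05 tcp [689.5 112.7 270.2] grip 50.0 F [ 0.4  0.4 -2.7] M [-0.    0.03 -0.01] q [ 0.053  0.669  0.864 -0.     1.611 -1.576]
R [[-0.0013, -0.0573, 0.9984], [-0.0004, 0.9984, 0.0573], [-1.0, -0.0003, -0.0013]]
d cm to target (tool axes) [11.345  4.604 -5.903] yaw of tool y 1.6282
```

```bash
python3 -m crank '[{"dx":2,"dy":2.3,"dz":-3,"spin":0},{"dx":4,"dy":4.6,"dz":-5.9,"spin":0},{"dx":7,"dy":4.6,"dz":-5.9,"spin":0},{"dx":9,"dy":4.6,"dz":-5.9,"spin":0},{"dx":10.5,"dy":4.6,"dz":-5.9,"spin":0},{"dx":11.3,"dy":4.6,"dz":-5.9,"spin":0},{"dx":11.3,"dy":4.6,"dz":-5.9,"spin":0},{"dx":11.3,"dy":4.6,"dz":-5.9,"spin":0}]';python3 st.py 627.8 155.2 150;python3 w.py w6; python3 - <<'E'
from plant import capture
import cv2
b=capture("scene")["frame"]
cv2.imwrite("pics/s6.png",cv2.resize(b[150:280,225:430],None,fx=3.9,fy=3.9,interpolation=3))
E
```

```text
time: 6.72
tool_pos: [628.7, 155.8, 158.4]
tcp_rot: [0.149, 1.57, 0.207]
contact_force: [0.6, -0.3, -3.6]
grip_width: 49.8
t 6.72 tcp [628.7 155.8 158.4] grip 49.8 F [ 0.6 -0.3 -3.6] M [ 0.05 -0.02  0.02] q [ 0.125  0.621  1.254  0.     1.266 -1.504]
R [[0.0008, -0.0578, 0.9983], [0.0002, 0.9983, 0.0578], [-1.0, 0.0001, 0.0008]]
d cm to target (tool axes) [ 0.845 -0.059 -0.09 ] yaw of tool y 1.6287
[628.7 155.8 158.4] [0.1494 1.57   0.2072]
```

View pics/w6.png

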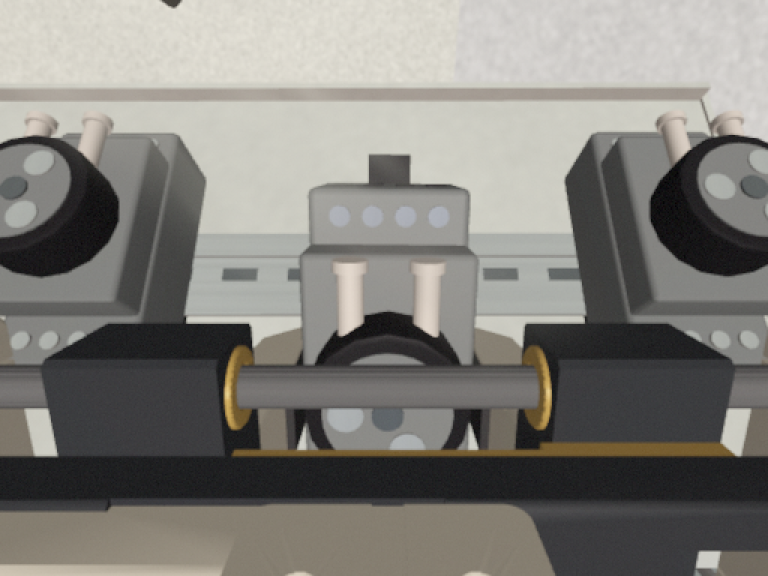

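View pics/s6.png

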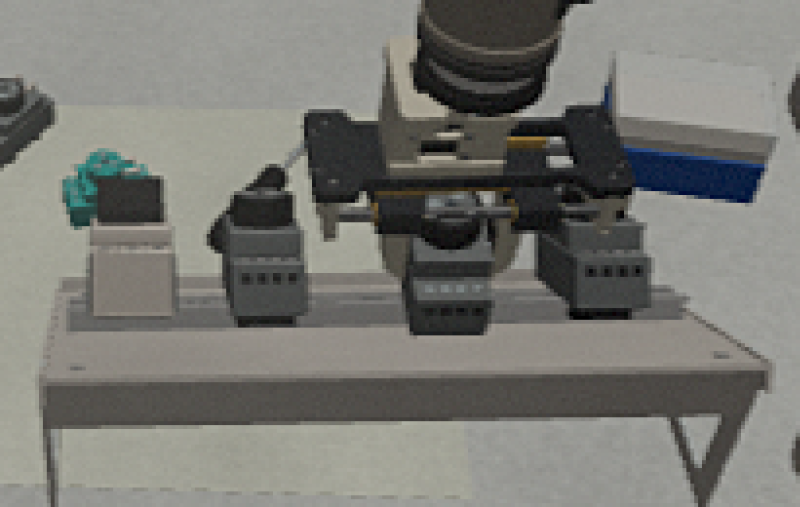

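```bash
python3 - <<'E'
from h import *
import pickle
k,f=pickle.load(open("pics/w6.pkl","rb"))
cv2.imwrite("pics/z7.png",cv2.resize(f[145:220,120:220],None,fx=7,fy=7,interpolation=0))
g=cv2.cvtColor(f,6).astype(int)
for u in(145,165,185,330,350,370):print(u,[ (v,g[v,u]) for v in list(range(152,160))],[g[v,u] for v in range(200,218)])
E
```

```text
145 [(152, np.int64(198)), (153, np.int64(199)), (154, np.int64(198)), (155, np.int64(191)), (156, np.int64(174)), (157, np.int64(173)), (158, np.int64(174)), (159, np.int64(175))] [np.int64(178), np.int64(176), np.int64(178), np.int64(178), np.int64(177), np.int64(176), np.int64(175), np.int64(175), np.int64(177), np.int64(164), np.int64(163), np.int64(196), np.int64(207), np.int64(207), np.int64(197), np.int64(149), np.int64(33), np.int64(35)]
165 [(152, np.int64(202)), (153, np.int64(202)), (154, np.int64(200)), (155, np.int64(192)), (156, np.int64(175)), (157, np.int64(174)), (158, np.int64(173)), (159, np.int64(176))] [np.int64(176), np.int64(176), np.int64(177), np.int64(178), np.int64(177), np.int64(177), np.int64(174), np.int64(176), np.int64(177), np.int64(164), np.int64(162), np.int64(198), np.int64(207), np.int64(207), np.int64(197), np.int64(150), np.int64(28), np.int64(25)]
185 [(152, np.int64(203)), (153, np.int64(203)), (154, np.int64(204)), (155, np.int64(194)), (156, np.int64(174)), (157, np.int64(173)), (158, np.int64(172)), (159, np.int64(176))] [np.int64(173), np.
[... 904 characters left out ...]
int64(175), np.int64(175), np.int64(175), np.int64(176), np.int64(175), np.int64(174), np.int64(174), np.int64(170), np.int64(154), np.int64(167), np.int64(200), np.int64(200), np.int64(200), np.int64(196), np.int64(174), np.int64(125), np.int64(67)]
370 [(152, np.int64(203)), (153, np.int64(204)), (154, np.int64(200)), (155, np.int64(189)), (156, np.int64(174)), (157, np.int64(175)), (158, np.int64(174)), (159, np.int64(175))] [np.int64(172), np.int64(175), np.int64(176), np.int64(175), np.int64(174), np.int64(175), np.int64(174), np.int64(174), np.int64(169), np.int64(153), np.int64(166), np.int64(202), np.int64(201), np.int64(200), np.int64(191), np.int64(147), np.int64(49), np.int64(49)]
```

View pics/z7.png

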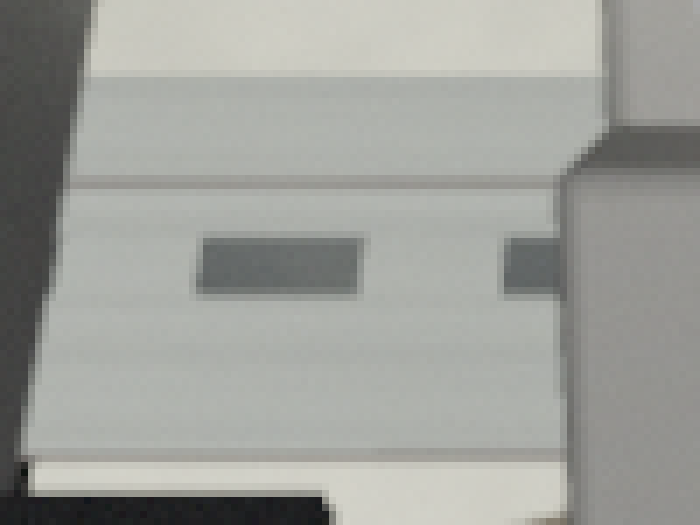

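```bash
python3 - <<'E'
from h import *
import pickle
k,f=pickle.load(open("pics/w6.pkl","rb"))
for n,u,v,z in[("up",165,208.5,119.8),("up",350,208.3,119.8),("lo",165,155,96.2),("lo",350,154.8,96.2),("Rside",122.8,208.5,119.8),("Lside",387.3,208.3,119.8),("plate low",200,62,23)]:print(n,onz(k,u,v,z).round(1))
E
```

```text
up [628.8  94.2 119.8]
up [621.5 216.  119.8]
lo [597.   87.9  96.2]
lo [589.3 218.5  96.2]
Rside [630.4  66.4 119.8]
Lside [620.  240.6 119.8]
plate low [524.9  98.5  23. ]
```

```bash
python3 -m crank '[{"dx":0.3,"dy":0,"dz":0,"spin":0},{"dx":0.6,"dy":0,"dz":0,"spin":0},{"dx":0.7,"dy":0,"dz":0,"spin":0},{"dx":0.7,"dy":0,"dz":0,"spin":0}]'; python3 -m crank '[{"dx":0.1,"dy":0,"dz":0,"spin":0},{"dx":0.1,"dy":0,"dz":0,"spin":0}]'; python3 -m crank '[{"dx":0.1,"dy":0,"dz":0,"spin":0},{"dx":0.1,"dy":0,"dz":0,"spin":0}]';python3 st.py
```

```text
time: 7.15
tool_pos: [628.4, 156.7, 150.8]
tcp_rot: [-0.157, 1.571, -0.098]
contact_force: [-0.6, -0.2, -1.4]
grip_width: 49.8
time: 7.32
tool_pos: [628.4, 156.7, 150.5]
tcp_rot: [-0.037, 1.57, 0.022]
contact_force: [-2.9, -0.8, 3.1]
grip_width: 49.5
time: 7.48
tool_pos: [628.4, 156.7, 150.3]
tcp_rot: [-0.078, 1.57, -0.018]
contact_force: [-4.3, -1.3, 7.8]
grip_width: 49.7
t 7.48 tcp [628.4 156.7 150.3] grip 49.7 F [-4.3 -1.3  7.8] M [-0.2   0.58 -0.04] q [ 0.126  0.628  1.265 -0.     1.248 -1.504]
R [[0.0013, -0.0592, 0.9982], [-0.0, 0.9982, 0.0592], [-1.0, -0.0001, 0.0012]]
```

```bash
python3 -m crank '[{"dx":0.22,"dy":-0.05,"dz":-0.3,"spin":0},{"dx":0.44,"dy":-0.1,"dz":-0.6,"spin":0},{"dx":0.44,"dy":-0.1,"dz":-0.6,"spin":0}]'; python3 -m crank '[{"dx":0.15,"dy":0,"dz":-0.2,"spin":0},{"dx":0.29,"dy":0,"dz":-0.4,"spin":0},{"dx":0.29,"dy":0,"dz":-0.4,"spin":0}]';python3 st.py;python3 w.py w7
```

```text
time: 7.73
tool_pos: [623.1, 155.7, 145.9]
tcp_rot: [0.146, 1.567, 0.205]
contact_force: [-2.2, 0.1, 6.1]
grip_width: 50.0
time: 7.98
tool_pos: [619.5, 155.4, 143.2]
tcp_rot: [0.112, 1.566, 0.171]
contact_force: [-1.2, -0.1, 7.5]
grip_width: 49.9
t 7.98 tcp [619.5 155.4 143.2] grip 49.9 F [-1.2 -0.1  7.5] M [ 0.09 -0.12 -0.02] q [ 0.126  0.616  1.307  0.     1.214 -1.504]
R [[0.0045, -0.0593, 0.9982], [0.0008, 0.9982, 0.0593], [-1.0, 0.0005, 0.0045]]
[619.5 155.4 143.2] [0.1116 1.5663 0.1709]
```

View pics/w7.png

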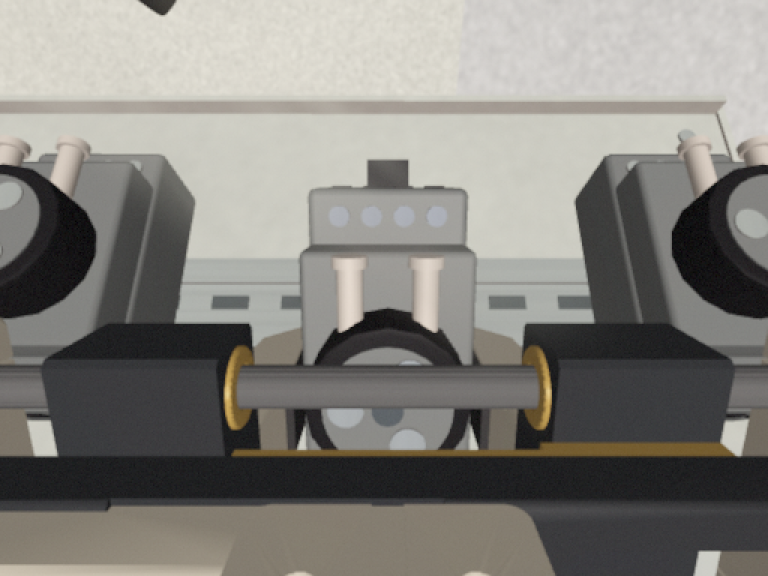

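```bash
cat > tilt.py <<'E'
from h import *
import pickle
# pixel rows of foot-ledge edge / step edge as a function of elevation e, tool-frame projection
k,_=pickle.load(open("pics/w6.pkl","rb"))
from plant import capture
c=capture("wrist");M=np.linalg.inv(c["mount"]);f=192/np.tan(np.radians(c["vfov"])/2)
def row(px,pz,e,gx=10,gz=40.2):
    a,b=px-gx,pz-gz;s,w=a*np.cos(e)-b*np.sin(e),a*np.sin(e)+b*np.cos(e)
    q=M@np.array([-19-w,0,s,1]);return (f*q[1]/q[2]+c["cy"]+.5)*1.5-.5
for d in range(-2,40,2):
    e=np.radians(d);print(d,"ledge foot %.1f  step foot %.1f  tab end(x-60,z-6) %.1f footbottom %.1f"%(row(-50,36,e),row(-33,54,e),row(-60,-6,e),row(-50,0,e)))
E
python3 tilt.py
```

```text
-2 ledge foot 188.3  step foot 258.6  tab end(x-60,z-6) 151.5 footbottom 179.8
0 ledge foot 188.3  step foot 255.7  tab end(x-60,z-6) 155.9 footbottom 183.4
2 ledge foot 188.6  step foot 253.0  tab end(x-60,z-6) 160.4 footbottom 187.1
4 ledge foot 189.1  step foot 250.6  tab end(x-60,z-6) 165.1 footbottom 190.8
6 ledge foot 189.8  step foot 248.3  tab end(x-60,z-6) 169.8 footbottom 194.7
8 ledge foot 190.7  step foot 246.3  tab end(x-60,z-6) 174.5 footbottom 198.6
10 ledge foot 191.9  step foot 244.6  tab end(x-60,z-6) 179.4 footbottom 202.6
12 ledge foot 193.2  step foot 243.0  tab end(x-60,z-6) 184.3 footbottom 206.7
14 ledge foot 194.7  step foot 241.7  tab end(x-60,z-6) 189.2 footbottom 210.9
16 ledge foot 196.4  step foot 240.6  tab end(x-60,z-6) 194.2 footbottom 215.2
18 ledge foot 198.3  step foot 239.7  tab end(x-60,z-6) 199.3 footbottom 219.5
20 ledge foot 200.3  step foot 239.0  tab end(x-60,z-6) 204.4 footbottom 223.9
22 ledge foot 202.5  step foot 238.4  tab end(x-60,z-6) 209.5 footbottom 228.3
24 ledge foot 204.8  step foot 238.1  tab end(x-60,z-6) 214.7 footbottom 232.8
26 ledge foot 207.2  step foot 238.0  tab end(x-60,z-6) 219.9 footbottom 237.3
28 ledge foot 209.8  step foot 238.0  tab end(x-60,z-6) 225.2 footbottom 241.9
30 ledge foot 212.5  step foot 238.2  tab end(x-60,z-6) 230.5 footbottom 246.5
32 ledge foot 215.3  step foot 238.6  tab end(x-60,z-6) 235.8 footbottom 251.2
34 ledge foot 218.2  step foot 239.1  tab end(x-60,z-6) 241.2 footbottom 255.9
36 ledge foot 221.2  step foot 239.8  tab end(x-60,z-6) 246.5 footbottom 260.7
38 ledge foot 224.3  step foot 240.7  tab end(x-60,z-6) 251.9 footbottom 265.5
```

```bash
python3 -m crank '[{"dx":0.12,"dy":0,"dz":-0.2,"spin":0},{"dx":0.12,"dy":0,"dz":-0.2,"spin":0}]'; python3 -m crank '[{"dx":0.13,"dy":0,"dz":-0.2,"spin":0},{"dx":0.13,"dy":0,"dz":-0.2,"spin":0}]';python3 st.py;python3 w.py w8
```

```text
time: 8.25
tool_pos: [617.4, 155.3, 141.7]
tcp_rot: [0.118, 1.567, 0.177]
contact_force: [-1.1, 0.6, 5.6]
grip_width: 49.7
time: 8.42
tool_pos: [616.6, 155.2, 141.2]
tcp_rot: [0.076, 1.564, 0.135]
contact_force: [1.8, 0.1, 7.3]
grip_width: 50.1
t 8.42 tcp [616.6 155.2 141.2] grip 50.1 F [1.8 0.1 7.3] M [ 0.04 -0.57 -0.01] q [ 0.126  0.611  1.322  0.     1.201 -1.504]
R [[0.0071, -0.0592, 0.9982], [0.001, 0.9982, 0.0592], [-1.0, 0.0005, 0.0071]]
[616.6 155.2 141.2] [0.0761 1.5637 0.1353]
```

View pics/w8.png

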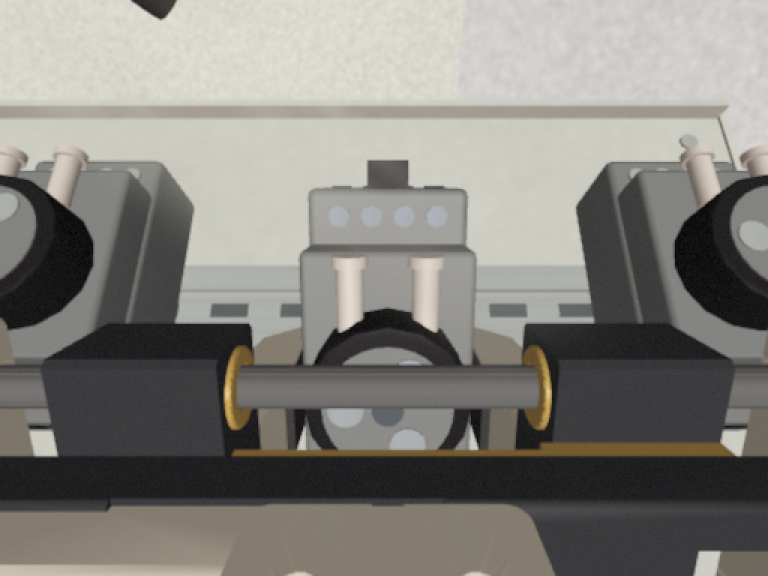

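```bash
python3 -m crank '[{"dx":0.07,"dy":0,"dz":-0.2,"spin":0},{"dx":0.15,"dy":0,"dz":-0.4,"spin":0},{"dx":0.2,"dy":0,"dz":-0.6,"spin":0},{"dx":0.2,"dy":0,"dz":-0.6,"spin":0}]';python3 st.py;python3 w.py w9
```

```text
time: 8.8
tool_pos: [613.0, 155.0, 140.7]
tcp_rot: [0.062, 1.557, 0.121]
contact_force: [6.8, 0.5, 9.6]
grip_width: 49.3
t 8.8 tcp [613.  155.  140.7] grip 49.3 F [6.8 0.5 9.6] M [ 0.08 -1.53 -0.  ] q [ 0.127  0.602  1.341 -0.     1.185 -1.503]
R [[0.0136, -0.0591, 0.9982], [0.0017, 0.9983, 0.0591], [-0.9999, 0.0008, 0.0136]]
[613.  155.  140.7] [0.0621 1.5571 0.1212]
```

View pics/w9.png

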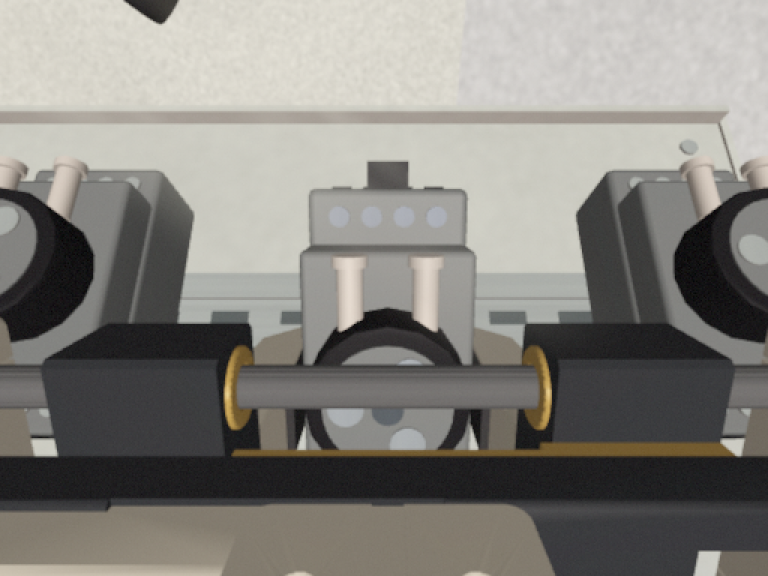

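```bash
python3 -m crank '[{"dx":0.12,"dy":0,"dz":-0.2,"spin":0},{"dx":0.24,"dy":0,"dz":-0.4,"spin":0},{"dx":0.36,"dy":0,"dz":-0.6,"spin":0},{"dx":0.36,"dy":0,"dz":-0.6,"spin":0}]';python3 st.py;python3 w.py w10
```

```text
time: 9.18
tool_pos: [606.5, 154.6, 137.3]
tcp_rot: [0.067, 1.558, 0.126]
contact_force: [3.7, -0.6, 11.1]
grip_width: 49.7
t 9.18 tcp [606.5 154.6 137.3] grip 49.7 F [ 3.7 -0.6 11.1] M [ 0.07 -1.08  0.04] q [ 0.127  0.595  1.365 -0.     1.17  -1.503]
R [[0.0124, -0.0591, 0.9982], [0.0016, 0.9983, 0.0591], [-0.9999, 0.0008, 0.0125]]
[606.5 154.6 137.3] [0.0665 1.5583 0.1257]
```

View pics/w10.png

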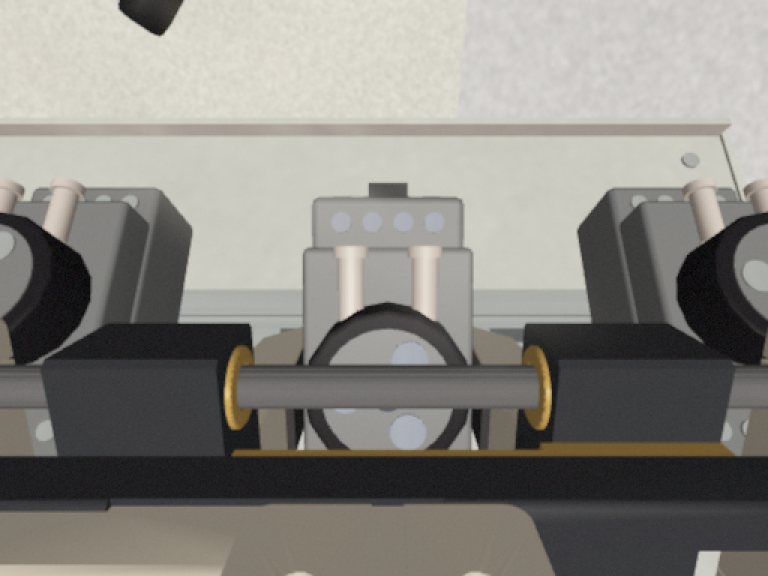

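```bash
python3 -m crank '[{"dx":0.15,"dy":0,"dz":-0.2,"spin":0},{"dx":0.3,"dy":0,"dz":-0.4,"spin":0},{"dx":0.45,"dy":0,"dz":-0.6,"spin":0},{"dx":0.45,"dy":0,"dz":-0.6,"spin":0}]';python3 st.py;python3 w.py w11
```

```text
time: 9.57
tool_pos: [599.9, 154.2, 132.5]
tcp_rot: [0.065, 1.56, 0.124]
contact_force: [2.1, -0.2, 11.8]
grip_width: 49.3
t 9.57 tcp [599.9 154.2 132.5] grip 49.3 F [ 2.1 -0.2 11.8] M [ 0.03 -0.8  -0.05] q [ 0.128  0.589  1.39  -0.     1.152 -1.502]
R [[0.0108, -0.0592, 0.9982], [0.0013, 0.9982, 0.0592], [-0.9999, 0.0007, 0.0108]]
[599.9 154.2 132.5] [0.0647 1.56   0.1239]
```

View pics/w11.png

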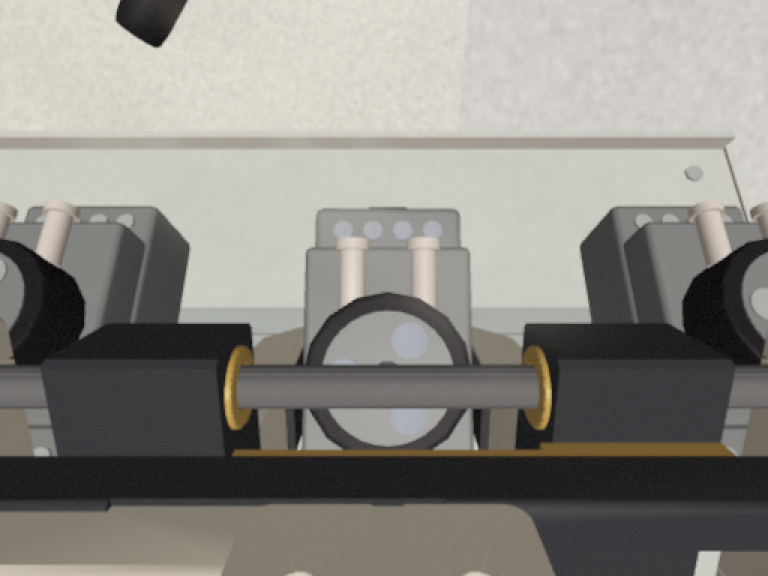

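```bash
python3 -m crank '[{"dx":0.25,"dy":0,"dz":-0.25,"spin":0},{"dx":0.5,"dy":0,"dz":-0.5,"spin":0},{"dx":0.7,"dy":0,"dz":-0.7,"spin":0},{"dx":0.7,"dy":0,"dz":-0.7,"spin":0}]';python3 st.py;python3 w.py w12
```

```text
time: 9.95
tool_pos: [595.6, 154.0, 128.2]
tcp_rot: [0.056, 1.552, 0.115]
contact_force: [5.0, 0.0, 21.8]
grip_width: 49.8
t 9.95 tcp [595.6 154.  128.2] grip 49.8 F [ 5.   0.  21.8] M [-0.04 -1.11  0.01] q [ 0.129  0.582  1.416 -0.     1.125 -1.501]
R [[0.0184, -0.0591, 0.9981], [0.0021, 0.9983, 0.059], [-0.9998, 0.001, 0.0184]]
[595.6 154.  128.2] [0.0562 1.5523 0.1153]
```

View pics/w12.png

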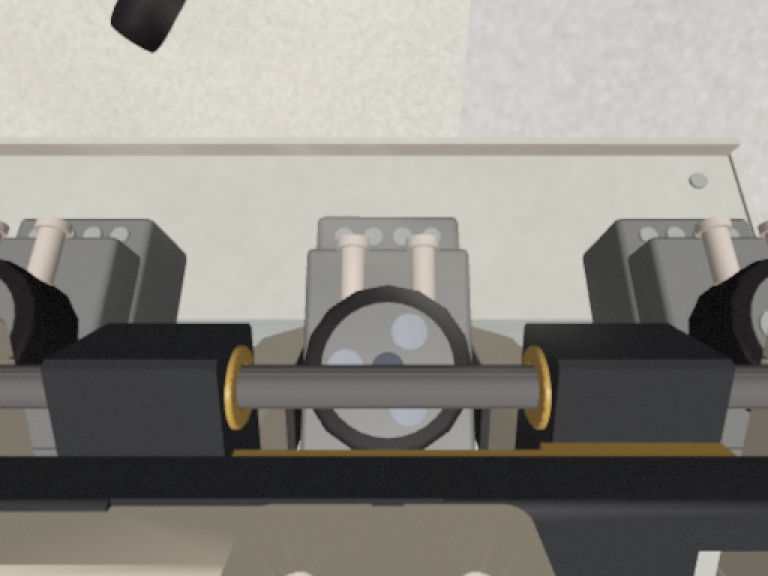

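```bash
python3 -m crank '[{"dx":0.2,"dy":0,"dz":-0.15,"spin":0},{"dx":0.4,"dy":0,"dz":-0.3,"spin":0},{"dx":0.4,"dy":0,"dz":-0.3,"spin":0}]';python3 st.py;python3 w.py w13
```

```text
time: 10.25
tool_pos: [595.5, 154.0, 127.9]
tcp_rot: [0.05, 1.544, 0.11]
contact_force: [6.6, -1.5, 37.6]
grip_width: 49.5
t 10.25 tcp [595.5 154.  127.9] grip 49.5 F [ 6.6 -1.5 37.6] M [-0.11 -1.19 -0.01] q [ 1.290e-01  5.780e-01  1.425e+00 -1.000e-03  1.112e+00 -1.501e+00]
R [[0.0267, -0.0591, 0.9979], [0.0029, 0.9983, 0.059], [-0.9996, 0.0014, 0.0269]]
[595.5 154.  127.9] [0.0505 1.5439 0.1096]
```

View pics/w13.png

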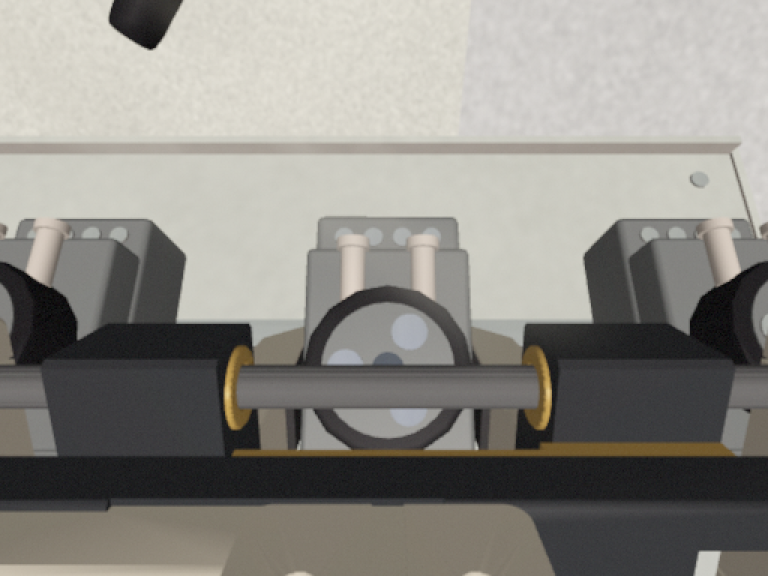

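```bash
python3 -m crank '[{"dx":-0.2,"dy":0,"dz":0.15,"spin":0},{"dx":-0.4,"dy":0,"dz":0.3,"spin":0},{"dx":-0.6,"dy":0,"dz":0.4,"spin":0},{"dx":-0.6,"dy":0,"dz":0.4,"spin":0}]';python3 -m crank '[{"dx":0,"dy":0,"dz":0,"spin":0},{"dx":0,"dy":0,"dz":0,"spin":0},{"dx":0,"dy":0,"dz":0,"spin":0},{"dx":0,"dy":0,"dz":0,"spin":0},{"dx":0,"dy":0,"dz":0,"spin":0}]' 92;python3 st.py;python3 w.py w14;python3 - <<'E'
from plant import capture
import cv2
b=capture("scene")["frame"]
cv2.imwrite("pics/s14.png",cv2.resize(b[150:280,225:430],None,fx=3.9,fy=3.9,interpolation=3))
E
```

```text
time: 10.63
tool_pos: [595.6, 154.0, 128.3]
tcp_rot: [0.073, 1.556, 0.132]
contact_force: [5.4, 0.7, 13.2]
grip_width: 50.2
time: 11.05
tool_pos: [590.1, 153.5, 123.2]
tcp_rot: [3.129, 1.57, -3.095]
contact_force: [0.3, -0.5, 0.1]
grip_width: 78.3
t 11.05 tcp [590.1 153.5 123.2] grip 78.3 F [ 0.3 -0.5  0.1] M [ 0.04 -0.03  0.05] q [ 0.129  0.588  1.419  0.     1.135 -1.501]
R [[-0.0013, -0.0593, 0.9982], [-0.0001, 0.9982, 0.0593], [-1.0, 0.0, -0.0013]]
[590.1 153.5 123.2] [ 3.1289  1.5695 -3.095 ]
```

View pics/w14.png

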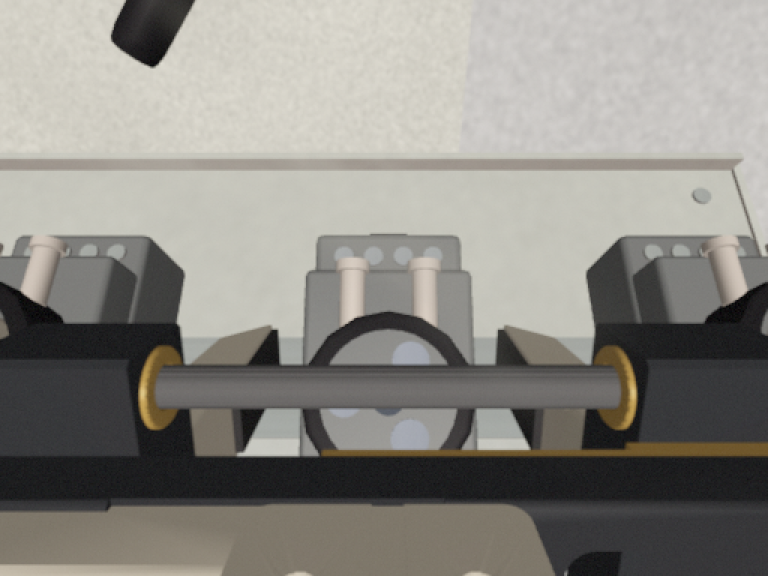

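View pics/s14.png

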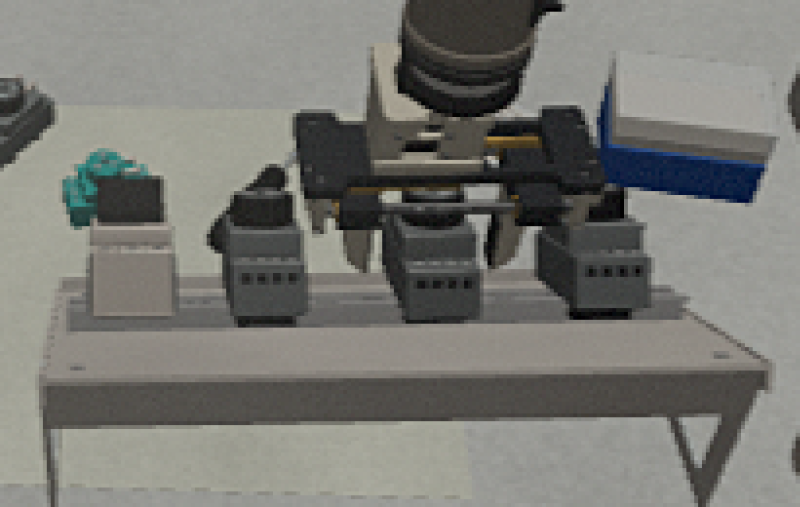

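```bash
python3 -m crank '[{"dx":-2,"dy":0,"dz":0,"spin":0},{"dx":-5,"dy":0,"dz":0,"spin":0},{"dx":-9,"dy":0,"dz":0,"spin":0},{"dx":-10,"dy":0,"dz":4,"spin":0},{"dx":-10,"dy":0,"dz":7,"spin":0},{"dx":-10,"dy":0,"dz":7,"spin":0},{"dx":-10,"dy":0,"dz":7,"spin":0}]' 0;python3 st.py;python3 w.py w15
```

```text
time: 11.73
tool_pos: [660.8, 157.4, 222.3]
tcp_rot: [-3.141, 1.569, -3.082]
contact_force: [0.2, 0.4, -0.4]
grip_width: 42.2
t 11.73 tcp [660.8 157.4 222.3] grip 42.2 F [ 0.2  0.4 -0.4] M [0.07 0.05 0.01] q [ 0.121  0.643  1.038  0.     1.463 -1.508]
R [[-0.0017, -0.0587, 0.9983], [-0.0001, 0.9983, 0.0587], [-1.0, -0.0, -0.0018]]
[660.8 157.4 222.3] [-3.1405  1.569  -3.0818]
```

View pics/w15.png

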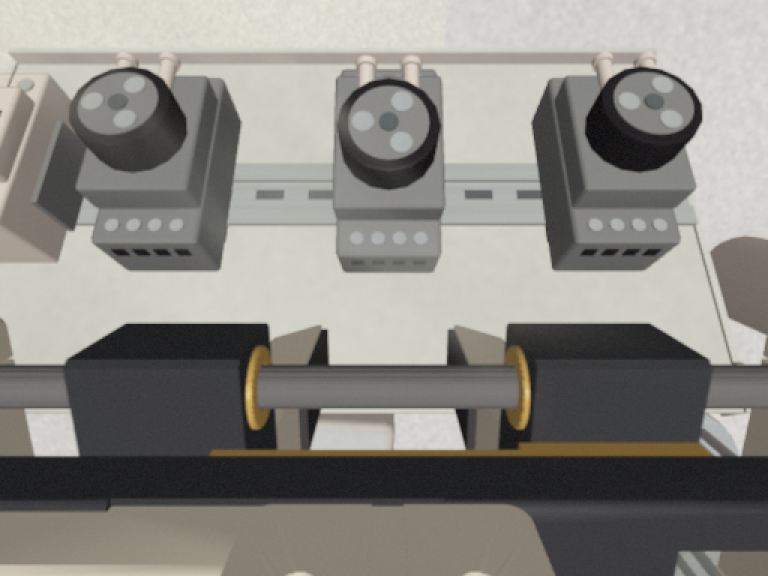

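```bash
python3 st.py 570.4 152.4 190
```

```text
t 11.78 tcp [659.9 157.5 222.5] grip 38.3 F [-0.6 -0.5 -0.1] M [0.03 0.02 0.01] q [ 0.121  0.641  1.04   0.     1.463 -1.508]
R [[-0.0024, -0.059, 0.9983], [-0.0001, 0.9983, 0.059], [-1.0, -0.0, -0.0024]]
d cm to target (tool axes) [ 3.27   0.018 -8.957] yaw of tool y 1.6298
```

```bash
python3 -m crank '[{"dx":0,"dy":0,"dz":-3,"spin":0},{"dx":0,"dy":0,"dz":-6,"spin":0},{"dx":1,"dy":0,"dz":-9,"spin":0},{"dx":2.5,"dy":0,"dz":-9,"spin":0},{"dx":3.3,"dy":0,"dz":-9,"spin":0},{"dx":3.3,"dy":0,"dz":-9,"spin":0}]' 0;python3 -m crank '[{"dx":0.4,"dy":0,"dz":0,"spin":0},{"dx":0.8,"dy":0,"dz":0,"spin":0},{"dx":1,"dy":0,"dz":0,"spin":0},{"dx":1,"dy":0,"dz":0,"spin":0}]';python3 st.py
```

```text
time: 12.28
tool_pos: [569.0, 152.3, 189.5]
tcp_rot: [-3.094, 1.568, -3.035]
contact_force: [0.2, 0.4, -0.0]
grip_width: 1.6
time: 12.62
tool_pos: [571.0, 152.3, 180.7]
tcp_rot: [0.282, 1.57, 0.341]
contact_force: [0.3, -0.4, 1.5]
grip_width: 0.4
t 12.62 tcp [571.  152.3 180.7] grip 0.4 F [ 0.3 -0.4  1.5] M [ 0.05 -0.06  0.01] q [ 0.131  0.5    1.405  0.     1.236 -1.499]
R [[0.0004, -0.059, 0.9983], [0.0001, 0.9983, 0.059], [-1.0, 0.0001, 0.0004]]
```

```bash
python3 -m crank '[{"dx":0.3,"dy":0,"dz":-0.3,"spin":0},{"dx":0.6,"dy":0,"dz":-0.6,"spin":0},{"dx":0.8,"dy":0,"dz":-0.8,"spin":0},{"dx":0.8,"dy":0,"dz":-0.8,"spin":0}]';python3 -m crank '[{"dx":0.3,"dy":0,"dz":-0.25,"spin":0},{"dx":0.6,"dy":0,"dz":-0.5,"spin":0},{"dx":0.6,"dy":0,"dz":-0.5,"spin":0}]';python3 st.py;python3 w.py w16
```

```text
time: 12.95
tool_pos: [565.6, 152.2, 177.2]
tcp_rot: [0.066, 1.56, 0.125]
contact_force: [1.2, -1.5, 18.4]
grip_width: 0.4
time: 13.2
tool_pos: [558.4, 152.1, 169.9]
tcp_rot: [0.2, 1.565, 0.26]
contact_force: [-3.4, 0.9, 16.0]
grip_width: 0.4
t 13.2 tcp [558.4 152.1 169.9] grip 0.4 F [-3.4  0.9 16. ] M [0.2  0.55 0.06] q [ 1.330e-01  4.850e-01  1.462e+00  1.000e-03  1.189e+00 -1.497e+00]
R [[0.0052, -0.0593, 0.9982], [0.0014, 0.9982, 0.0593], [-1.0, 0.0011, 0.0053]]
[558.4 152.1 169.9] [0.2002 1.5654 0.2596]
```

View pics/w16.png

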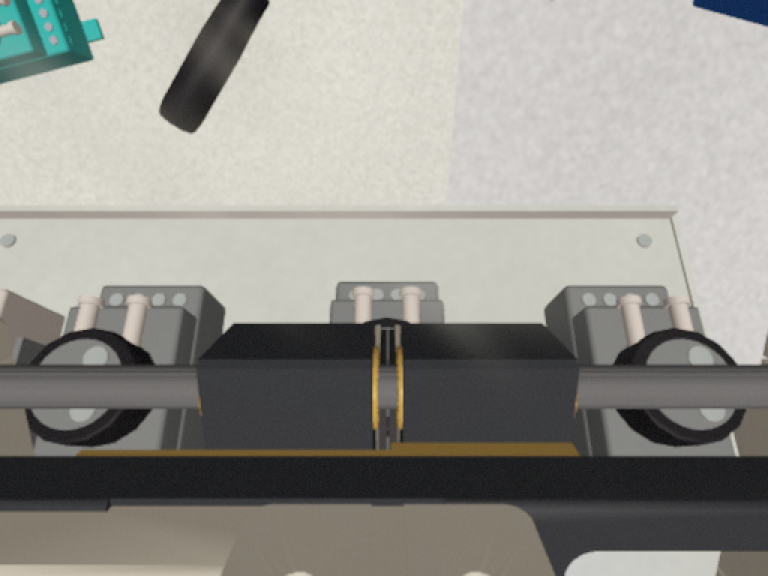

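```bash
python3 -m crank '[{"dx":0.2,"dy":0,"dz":0,"spin":0},{"dx":0.4,"dy":0,"dz":-0.1,"spin":0},{"dx":0.5,"dy":0,"dz":-0.2,"spin":0},{"dx":0.5,"dy":0,"dz":-0.2,"spin":0}]';python3 st.py
```

```text
time: 13.58
tool_pos: [558.4, 152.2, 169.0]
tcp_rot: [0.109, 1.558, 0.169]
contact_force: [-9.2, 0.1, 35.9]
grip_width: 0.1
t 13.58 tcp [558.4 152.2 169. ] grip 0.1 F [-9.2  0.1 35.9] M [-0.    0.99  0.  ] q [ 0.133  0.482  1.47   0.     1.177 -1.497]
R [[0.0123, -0.0595, 0.9982], [0.0021, 0.9982, 0.0595], [-0.9999, 0.0014, 0.0124]]
```

```bash
python3 -m crank '[{"dx":-1,"dy":0,"dz":0,"spin":0},{"dx":-3,"dy":0,"dz":0,"spin":0},{"dx":-5.5,"dy":0,"dz":3,"spin":0},{"dx":-5.5,"dy":0,"dz":6,"spin":0},{"dx":-5.5,"dy":0,"dz":10,"spin":0},{"dx":-5.5,"dy":0,"dz":10,"spin":0},{"dx":-5.5,"dy":0,"dz":10,"spin":0}]';python3 st.py;python3 w.py w17
```

```text
time: 14.17
tool_pos: [656.2, 157.0, 214.1]
tcp_rot: [-3.102, 1.568, -3.043]
contact_force: [-0.6, 0.4, 0.1]
grip_width: 0.3
t 14.17 tcp [656.2 157.  214.1] grip 0.3 F [-0.6  0.4  0.1] M [ 0.08  0.07 -0.06] q [ 0.121  0.638  1.068  0.     1.438 -1.508]
R [[-0.0031, -0.0586, 0.9983], [-0.0003, 0.9983, 0.0586], [-1.0, -0.0001, -0.0031]]
[656.2 157.  214.1] [-3.1017  1.5677 -3.0431]
```

View pics/w17.png

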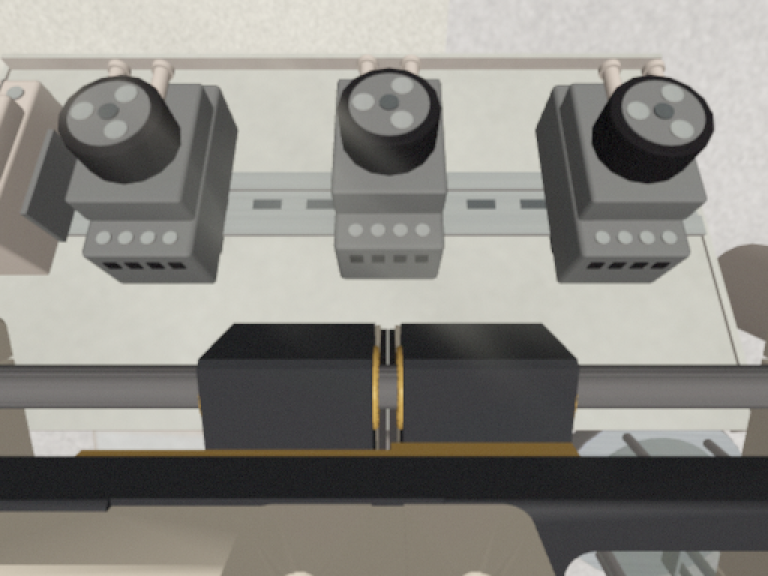

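```bash
python3 - <<'E'
import pickle,cv2
k,f=pickle.load(open("pics/w17.pkl","rb"))
cv2.imwrite("pics/z17a.png",cv2.resize(f[35:195,215:305],None,fx=3.7,fy=3.7,interpolation=3))
cv2.imwrite("pics/z17b.png",cv2.resize(f[35:195,350:480],None,fx=3.7,fy=3.7,interpolation=3))
E
```

```text
(no output)
```

View pics/z17a.png

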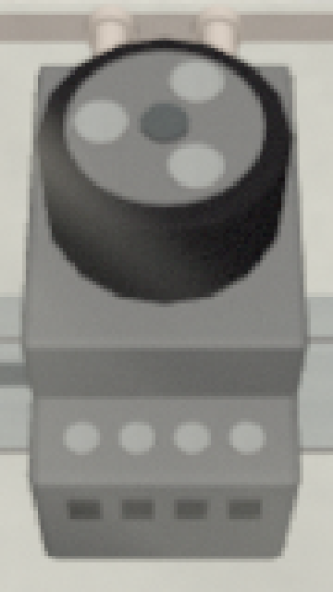

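View pics/z17b.png

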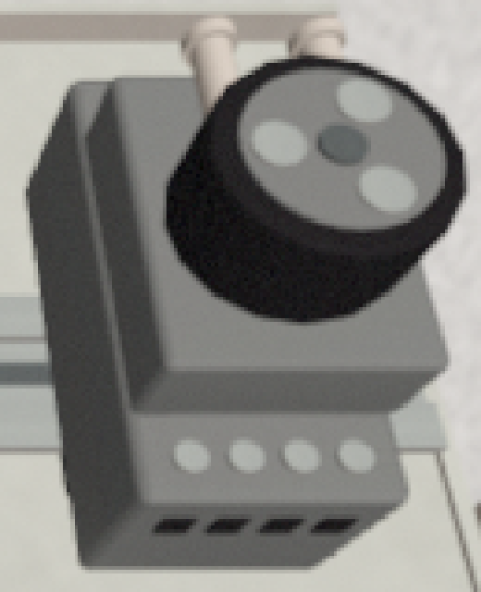

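```bash
cat > fit.py <<'E'
from h import *
import pickle,sys
from scipy.optimize import least_squares
def fit(name,rows,U=np.array([625.3,155.,119.8]),yaw=.0595,col=256):
    k,_=pickle.load(open(f"pics/{name}.pkl","rb"))
    h=np.array([np.cos(yaw),np.sin(yaw),0]);zz=np.array([0,0,1.])
    a=np.radians(36);X=h*np.cos(a)+zz*np.sin(a);Z=-h*np.sin(a)+zz*np.cos(a);O=U-20*X
    def res(p):
        x,z,t=p;t=np.radians(t);px=X*np.cos(t)-Z*np.sin(t);pz=X*np.sin(t)+Z*np.cos(t)  # t>0: foot off
        return [proj(k,O+x*X+z*Z+u*px+w*pz)[1]-r for (u,w),r in rows.items()]
    s=least_squares(res,[0,0,0]);print(name,"x %.2f z %.2f foot-off deg %.2f"%tuple(s.x),"res",np.round(s.fun,1))
if __name__=="__main__":
    v=lambda y:35+(y+.5)/3.7-.5
    fit("w17",{(50,0):v(557),(50,36):v(485),(33,36):v(397),(33,54):v(349)})
    fit("w17",{(50,0):v(569),(50,36):v(503),(33,36):v(413),(33,54):v(370)})
E
python3 fit.py
```

```text
w17 x -1.38 z 8.42 foot-off deg 2.38 res [-0.2  0.1  0.5 -0.4]
w17 x 0.78 z 8.42 foot-off deg 3.74 res [-0.3  0.2  0.7 -0.6]
```

```bash
python3 -m crank '[{"dx":1,"dy":0,"dz":-2,"spin":0},{"dx":1,"dy":0,"dz":-5,"spin":0},{"dx":1,"dy":0,"dz":-5,"spin":0},{"dx":1,"dy":0,"dz":-5,"spin":0}]';python3 st.py;python3 w.py w18;python3 - <<'E'
import pickle,cv2
k,f=pickle.load(open("pics/w18.pkl","rb"))
cv2.imwrite("pics/z18.png",cv2.resize(f[60:220,90:430],None,fx=2.35,fy=2.35,interpolation=3))
E
```

```text
time: 14.55
tool_pos: [603.1, 154.5, 207.8]
tcp_rot: [2.934, 1.57, 2.993]
contact_force: [0.6, 0.1, 0.5]
grip_width: 0.4
t 14.55 tcp [603.1 154.5 207.8] grip 0.4 F [0.6 0.1 0.5] M [-0.01  0.04 -0.05] q [ 0.128  0.537  1.264  0.     1.341 -1.503]
R [[-0.0005, -0.0598, 0.9982], [0.0001, 0.9982, 0.0598], [-1.0, 0.0001, -0.0005]]
[603.1 154.5 207.8] [2.9336 1.5703 2.9935]
```

View pics/z18.png

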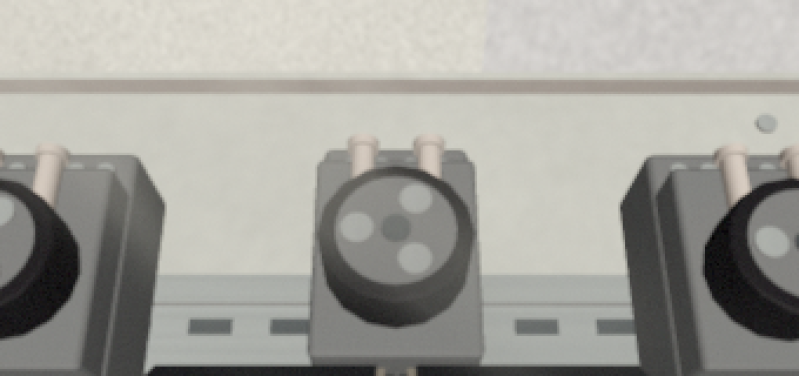

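```bash
python3 - <<'E'
from fit import fit
v=lambda y:60+(y+.5)/2.35-.5
fit("w18",{(-50,36):v(151),(-33,54):v(164),(33,54):v(362)})
fit("w18",{(-50,36):v(155.5),(-33,54):v(169.5),(33,54):v(374)})
from h import *
import pickle
k,_=pickle.load(open("pics/w18.pkl","rb"))
E
python3 - <<'E'
import pickle,cv2
k,f=pickle.load(open("pics/w17.pkl","rb"))
E
python3 - <<'E'
from plant import capture
import cv2
import numpy as np
c=capture("top")["frame"];b=capture("scene")["frame"]
cv2.imwrite("pics/s19.png",np.hstack([cv2.resize(b[160:260,225:345],None,fx=6,fy=6,interpolation=3)]))
E
```

```text
w18 x -1.97 z -3.37 foot-off deg -0.53 res [-0. -0. -0.]
w18 x 2.64 z 0.89 foot-off deg -0.38 res [-0. -0. -0.]
```

View pics/s19.png

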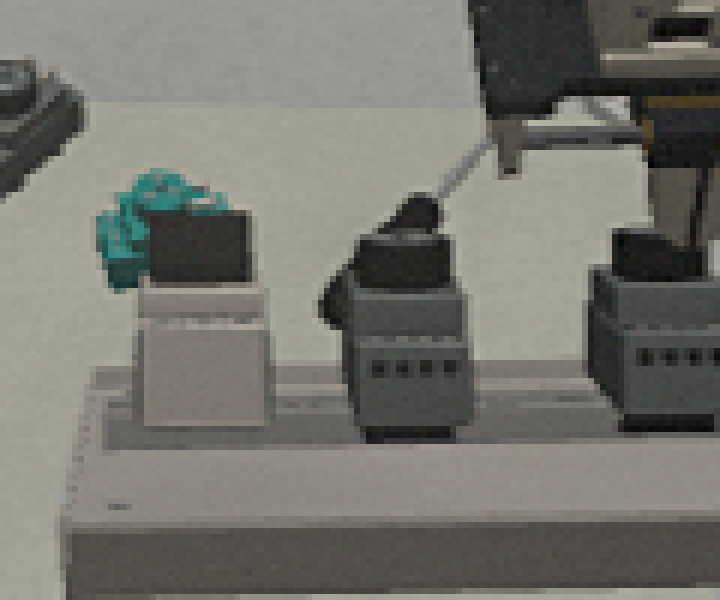

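```bash
python3 - <<'E'
from h import *
import pickle
from scipy.optimize import least_squares
k17=pickle.load(open("pics/w17.pkl","rb"))[0];k18=pickle.load(open("pics/w18.pkl","rb"))[0]
v=lambda y:35+(y+.5)/3.7-.5
w=lambda y:60+(y+.5)/2.35-.5
our=[(k17,50,0,v(557)),(k17,50,36,v(485)),(k17,33,36,v(397)),(k17,33,54,v(349)),(k18,-50,36,w(151)),(k18,-33,54,w(164)),(k18,33,54,w(362))]
fi=[(k17,50,0,v(569)),(k17,50,36,v(503)),(k17,33,36,v(413)),(k17,33,54,v(370)),(k18,-50,36,w(155.5)),(k18,-33,54,w(169.5)),(k18,33,54,w(374))]
U=np.array([625.3,155.,119.8]);yaw=.0595;h=np.array([np.cos(yaw),np.sin(yaw),0]);zz=np.array([0,0,1.])
a=np.radians(36);X=h*np.cos(a)+zz*np.sin(a);Z=-h*np.sin(a)+zz*np.cos(a);O=U-20*X
def pr(p):
    x,z,t=p;t=np.radians(t);px=X*np.cos(t)-Z*np.sin(t);pz=X*np.sin(t)+Z*np.cos(t)
    return lambda k,u,s:proj(k,O+x*X+z*Z+u*px+s*pz)[1]
# rows corrected by what the fitted pump (taken at x -1.5, z 0, 0 deg) misses
for ang in(0,):
  q=pr((-1.5,0,ang));corr=[q(k,u,s)-r for k,u,s,r in fi];print(np.round(corr,1))
  f=lambda p:[pr(p)(k,u,s)-r-c for (k,u,s,r),c in zip(our,corr)]
  s=least_squares(f,[0,0,0]);print(s.x.round(2),np.round(s.fun,2),np.sqrt(np.diag(np.linalg.inv(s.jac.T@s.jac)))*.5)
E
```

```text
[-0.4 -2.7 -0.6 -3.2 -3.7 -3.9 -5.1]
[-3.29 -0.19 -1.77] [ 0.43  0.06  0.04  0.32  0.15 -0.7  -0.29] [0.78342739 1.19737954 0.37187504]
```

```bash
python3 - <<'E'
from h import *
import pickle
from plant import capture
k5=pickle.load(open("pics/w5.pkl","rb"))[0]
kt=cam(capture("top"))
t=np.array([-.0595,.998,0])
for n,p in(("tip up corner",np.array([559.3,-53.8,167.5])),("axis",np.array([589.6,-52,151.7]))):
  for d in(-23,0,23):
    q=p+d*t;print(n,d,(np.array(proj(k5,q))*1.5).round(0), ((np.array(proj(kt,q))-[115,100])*4.6).round(0))
# y of lever from w5 top edge and top view centre
for c in((36,14),(126,20)):print(onz(k5,c[0]/1.5,c[1]/1.5,167.5).round(1))
for X in((607,303),(674,303)):print(onz(kt,115+X[0]/4.6,100+X[1]/4.6,163).round(1))
E
```

```text
tip up corner -23 [24. 14.] [675. 323.]
tip up corner 0 [70. 14.] [640. 324.]
tip up corner 23 [116.  14.] [604. 325.]
axis -23 [56. 85.] [673. 280.]
axis 0 [98. 85.] [638. 281.]
axis 23 [140.  85.] [604. 282.]
[560.2 -70.6 167.5]
[560.3 -25.9 167.5]
[572.9 -32.  163. ]
[574.2 -75.7 163. ]
```

```bash
python3 st.py 610 -50 225
```

```text
t 14.75 tcp [606.2 154.4 207.8] grip 0.5 F [-0.7 -0.2 -0.1] M [0.03 0.03 0.03] q [ 0.127  0.541  1.257  0.     1.341 -1.503]
R [[0.0022, -0.0592, 0.9982], [0.0003, 0.9982, 0.0592], [-1.0, 0.0002, 0.0023]]
d cm to target (tool axes) [ -1.729 -20.431  -0.825] yaw of tool y 1.63
```

```bash
python3 -m crank '[{"dx":-1.8,"dy":0,"dz":0,"spin":0},{"dx":-1.8,"dy":-4,"dz":-0.4,"spin":0},{"dx":-1.8,"dy":-8,"dz":-0.8,"spin":0},{"dx":-1.8,"dy":-12,"dz":-0.8,"spin":0},{"dx":-1.8,"dy":-16,"dz":-0.8,"spin":0},{"dx":-1.8,"dy":-20.4,"dz":-0.8,"spin":0},{"dx":-1.8,"dy":-20.4,"dz":-0.8,"spin":0},{"dx":-1.8,"dy":-20.4,"dz":-0.8,"spin":0},{"dx":-1.8,"dy":-20.4,"dz":-0.8,"spin":0}]' 77;python3 st.py;python3 w.py w20
```

```text
time: 15.5
tool_pos: [609.9, -49.8, 224.8]
tcp_rot: [1.127, 1.57, 1.185]
contact_force: [-0.6, 0.4, -0.3]
grip_width: 55.8
t 15.5 tcp [609.9 -49.8 224.8] grip 55.8 F [-0.6  0.4 -0.3] M [ 0.05  0.04 -0.01] q [-2.070e-01  5.050e-01  1.271e+00  1.000e-03  1.365e+00 -1.836e+00]
R [[0.0002, -0.0581, 0.9983], [0.0006, 0.9983, 0.0581], [-1.0, 0.0006, 0.0003]]
[609.9 -49.8 224.8] [1.1265 1.5701 1.1846]
```

View pics/w20.png

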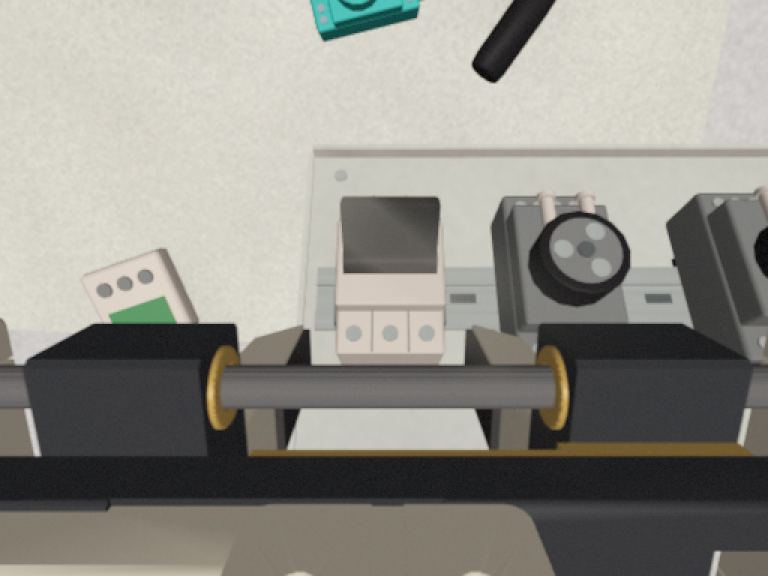

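```bash
python3 - <<'E'
from h import *
import pickle
k=pickle.load(open("pics/w20.pkl","rb"))[0]
for u,v,z in((340.5,198,167.5),(439.5,198,167.5),(390,273,156)):print(onz(k,u/1.5,v/1.5,z).round(1))
E
python3 st.py 558.5 -53 190; python3 st.py 558.5 -53 145
```

```text
[559.2 -74.  167.5]
[556.6 -29.3 167.5]
[595.4 -49.3 156. ]
t 15.55 tcp [609.8 -48.9 224.8] grip 59.8 F [ 0.4 -0.1 -0.4] M [ 0.   -0.01  0.02] q [-2.060e-01  5.050e-01  1.272e+00  1.000e-03  1.365e+00 -1.836e+00]
R [[0.0002, -0.0596, 0.9982], [0.0006, 0.9982, 0.0596], [-1.0, 0.0006, 0.0002]]
d cm to target (tool axes) [ 3.48  -0.105 -5.144] yaw of tool y 1.6304
t 15.55 tcp [609.8 -48.9 224.8] grip 59.8 F [ 0.4 -0.1 -0.4] M [ 0.   -0.01  0.02] q [-2.060e-01  5.050e-01  1.272e+00  1.000e-03  1.365e+00 -1.836e+00]
R [[0.0002, -0.0596, 0.9982], [0.0006, 0.9982, 0.0596], [-1.0, 0.0006, 0.0002]]
d cm to target (tool axes) [ 7.98  -0.108 -5.145] yaw of tool y 1.6304
```

```bash
python3 -m crank '[{"dx":0,"dy":-0.3,"dz":-3,"spin":0},{"dx":2,"dy":-0.3,"dz":-5.2,"spin":0},{"dx":5,"dy":-0.3,"dz":-5.2,"spin":0},{"dx":7.3,"dy":-0.3,"dz":-5.2,"spin":0},{"dx":8.1,"dy":-0.3,"dz":-5.2,"spin":0},{"dx":8.1,"dy":-0.3,"dz":-5.2,"spin":0},{"dx":8.1,"dy":-0.3,"dz":-5.2,"spin":0}]' 77;python3 st.py;python3 -m crank '[{"dx":0,"dy":0,"dz":0,"spin":0},{"dx":0,"dy":0,"dz":0,"spin":0},{"dx":0,"dy":0,"dz":0,"spin":0},{"dx":0,"dy":0,"dz":0,"spin":0},{"dx":0,"dy":0,"dz":0,"spin":0}]' 0;python3 st.py; python3 w.py w21
```

```text
time: 16.13
tool_pos: [558.5, -54.9, 144.5]
tcp_rot: [-0.001, 1.57, 0.06]
contact_force: [-0.2, -0.5, 0.0]
grip_width: 70.5
t 16.13 tcp [558.5 -54.9 144.5] grip 70.5 F [-0.2 -0.5  0. ] M [ 0.05  0.03 -0.04] q [-0.235  0.483  1.543  0.     1.115 -1.866]
R [[0.0007, -0.0607, 0.9982], [0.0, 0.9982, 0.0607], [-1.0, -0.0, 0.0007]]
time: 16.55
tool_pos: [557.8, -52.2, 144.6]
tcp_rot: [1.423, 1.564, 1.482]
contact_force: [-1.5, 15.2, 4.8]
grip_width: 45.1
t 16.55 tcp [557.8 -52.2 144.6] grip 45.1 F [-1.5 15.2  4.8] M [ 2.44  0.14 -0.04] q [-0.234  0.482  1.545  0.007  1.116 -1.866]
R [[0.0006, -0.0588, 0.9983], [0.0065, 0.9983, 0.0588], [-1.0, 0.0065, 0.001]]
[557.8 -52.2 144.6] [1.4232 1.5643 1.482 ]
```

View pics/w21.png

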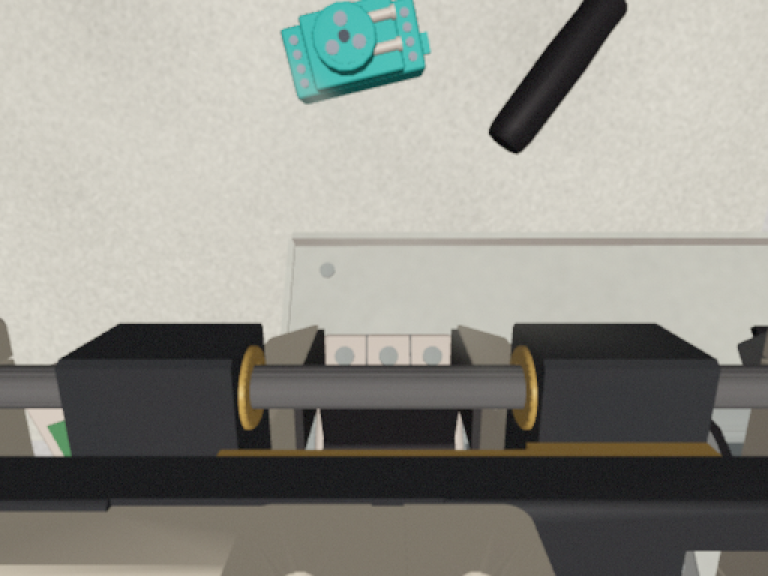

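```bash
python3 -m crank '[{"dx":-0.4,"dy":0.2,"dz":0.18,"spin":0},{"dx":-0.76,"dy":0.25,"dz":0.4,"spin":0},{"dx":-1.1,"dy":0.25,"dz":0.68,"spin":0},{"dx":-1.4,"dy":0.25,"dz":1.0,"spin":0},{"dx":-1.65,"dy":0.25,"dz":1.33,"spin":0},{"dx":-1.86,"dy":0.25,"dz":1.7,"spin":0},{"dx":-2.0,"dy":0.25,"dz":2.1,"spin":0},{"dx":-2.12,"dy":0.25,"dz":2.5,"spin":0},{"dx":-2.17,"dy":0.25,"dz":3.0,"spin":0},{"dx":-2.17,"dy":0.25,"dz":3.2,"spin":0},{"dx":-2.17,"dy":0.25,"dz":3.2,"spin":0}]';python3 st.py; python3 w.py w22
```

```text
time: 17.52
tool_pos: [584.3, -50.3, 164.3]
tcp_rot: [2.887, 1.557, 2.946]
contact_force: [-17.1, 4.9, 1.0]
grip_width: 45.7
t 17.52 tcp [584.3 -50.3 164.3] grip 45.7 F [-17.1   4.9   1. ] M [0.88 3.19 0.02] q [-0.216  0.515  1.428 -0.     1.213 -1.847]
R [[-0.014, -0.0596, 0.9981], [0.0028, 0.9982, 0.0596], [-0.9999, 0.0036, -0.0138]]
[584.3 -50.3 164.3] [2.8868 1.5566 2.9464]
```

View pics/w22.png

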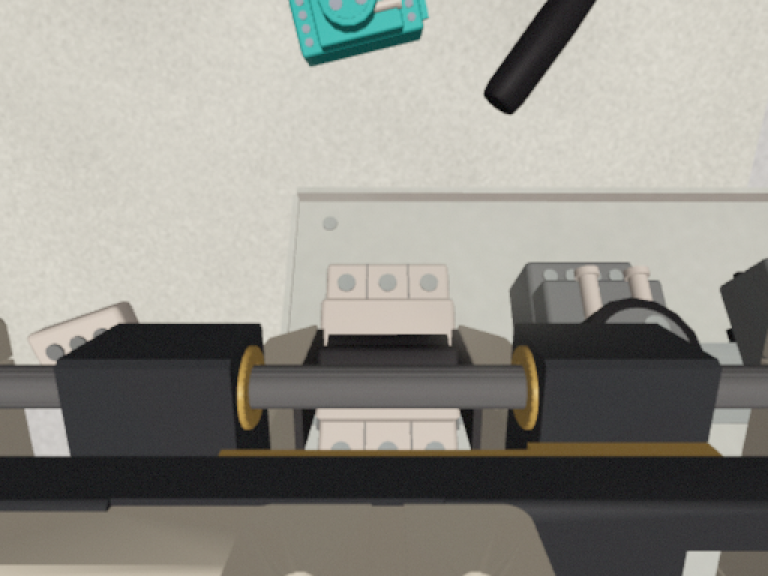

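```bash
python3 -m crank '[{"dx":0,"dy":0,"dz":0.3,"spin":0},{"dx":0,"dy":0,"dz":0.5,"spin":0},{"dx":0,"dy":0,"dz":0.5,"spin":0}]';python3 st.py
```

```text
time: 17.82
tool_pos: [589.3, -50.0, 164.7]
tcp_rot: [2.886, 1.557, 2.946]
contact_force: [-18.3, 5.6, 4.0]
grip_width: 45.8
t 17.82 tcp [589.3 -50.  164.7] grip 45.8 F [-18.3   5.6   4. ] M [ 0.98  3.32 -0.09] q [-0.214  0.523  1.412 -0.     1.22  -1.844]
R [[-0.0136, -0.0594, 0.9981], [0.0027, 0.9982, 0.0595], [-0.9999, 0.0035, -0.0134]]
```

```bash
python3 -m crank '[{"dx":0,"dy":0,"dz":0.3,"spin":0},{"dx":0,"dy":0,"dz":0.3,"spin":0},{"dx":0,"dy":0,"dz":0.3,"spin":0}]';python3 st.py;python3 -m crank '[{"dx":0,"dy":0,"dz":-0.2,"spin":0},{"dx":0,"dy":0,"dz":-0.2,"spin":0},{"dx":0,"dy":0,"dz":-0.2,"spin":0},{"dx":0,"dy":0,"dz":-0.2,"spin":0},{"dx":0,"dy":0,"dz":-0.2,"spin":0}]' 76;python3 st.py;python3 w.py w23
```

```text
time: 18.07
tool_pos: [592.4, -49.8, 164.8]
tcp_rot: [2.877, 1.558, 2.937]
contact_force: [-16.7, 5.6, 2.9]
grip_width: 45.8
t 18.07 tcp [592.4 -49.8 164.8] grip 45.8 F [-16.7   5.6   2.9] M [0.94 3.25 0.  ] q [-0.213  0.528  1.403 -0.     1.224 -1.843]
R [[-0.0129, -0.0595, 0.9981], [0.0027, 0.9982, 0.0595], [-0.9999, 0.0034, -0.0127]]
time: 18.48
tool_pos: [596.2, -51.5, 166.0]
tcp_rot: [-0.362, 1.569, -0.303]
contact_force: [0.7, -0.4, 0.2]
grip_width: 68.9
t 18.48 tcp [596.2 -51.5 166. ] grip 68.9 F [ 0.7 -0.4  0.2] M [ 0.07  0.04 -0.04] q [-0.214  0.525  1.404 -0.     1.211 -1.844]
R [[0.0015, -0.0589, 0.9983], [-0.0005, 0.9983, 0.0589], [-1.0, -0.0006, 0.0015]]
[596.2 -51.5 166. ] [-0.3624  1.5692 -0.3035]
```

View pics/w23.png

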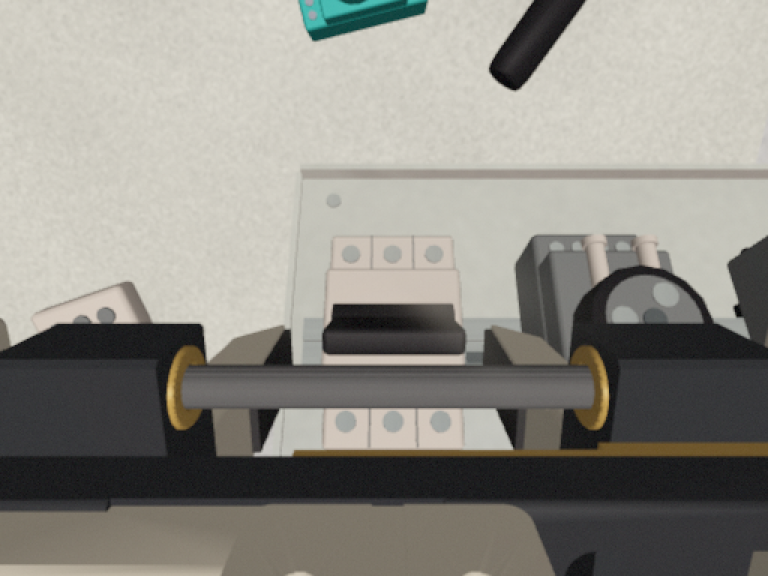

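```bash
python3 -m crank '[{"dx":-3,"dy":0,"dz":0,"spin":0},{"dx":-6,"dy":0,"dz":0,"spin":0},{"dx":-6,"dy":0,"dz":3,"spin":0},{"dx":-6,"dy":0,"dz":4,"spin":0},{"dx":-6,"dy":0,"dz":4,"spin":0}]';python3 st.py;python3 w.py w24
```

```text
time: 18.95
tool_pos: [637.4, -48.8, 225.7]
tcp_rot: [-0.212, 1.569, -0.152]
contact_force: [-0.9, 0.2, -0.9]
grip_width: 69.9
t 18.95 tcp [637.4 -48.8 225.7] grip 69.9 F [-0.9  0.2 -0.9] M [-0.02  0.07  0.03] q [-0.196  0.556  1.181  0.     1.402 -1.827]
R [[0.0023, -0.0594, 0.9982], [-0.0003, 0.9982, 0.0594], [-1.0, -0.0005, 0.0022]]
[637.4 -48.8 225.7] [-0.2116  1.5685 -0.1522]
```

View pics/w24.png

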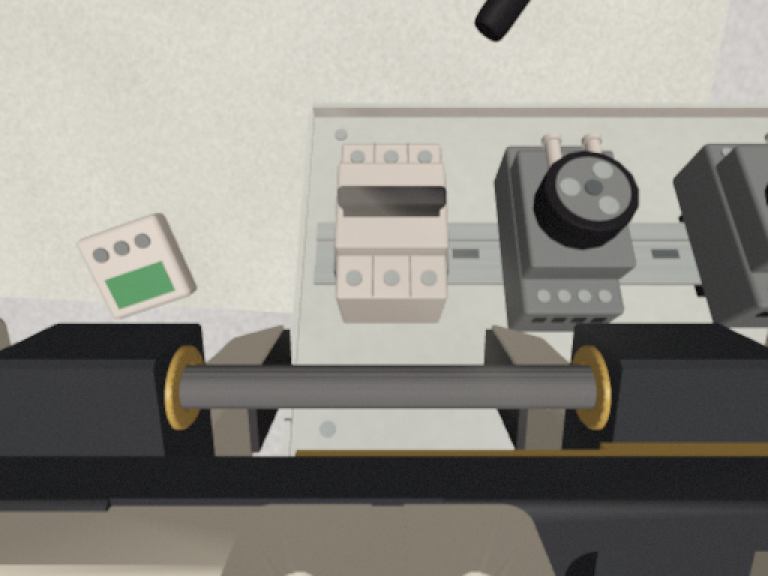

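```bash
python3 - <<'E'
from h import *
import pickle
k=pickle.load(open("pics/w24.pkl","rb"))[0];f=pickle.load(open("pics/w24.pkl","rb"))[1]
print(f[118:150,260].mean(1).round(0))
for v in(187,197,207):print(onz(k,391/1.5,v/1.5,185.7).round(1))
cv2.imwrite("pics/z24.png",cv2.resize(f[85:220,215:310],None,fx=4.4,fy=4.4,interpolation=3))
for a in (0.9,1.0,1.1,1.2):
    th=np.radians(70)-a;p=np.array([588.8-34*np.sin(th),-51,151.7+34*np.cos(th)]);n=np.array([np.cos(th),0,np.sin(th)])*4.5
    print(a,[round(proj(k,q)[1]*1.5,1) for q in(p-n,p,p+n,p+n-34*np.array([-np.sin(th),0,np.cos(th)]))])
E
```

```text
[201. 201. 203. 202. 202. 181.  93.  65.  72.  73.  74.  78.  81.  81.
  85.  88.  91.  88.  81.  80.  82.  79.  86.  90.  90.  97. 148. 192.
 199. 198. 200. 200.]
[579.8 -50.8 185.7]
[583.8 -50.6 185.7]
[588.  -50.3 185.7]
0.9 [np.float64(171.9), np.float64(182.5), np.float64(193.2), np.float64(211.3)]
1.0 [np.float64(179.8), np.float64(190.7), np.float64(201.5), np.float64(211.4)]
1.1 [np.float64(187.9), np.float64(198.9), np.float64(209.8), np.float64(211.5)]
1.2 [np.float64(196.2), np.float64(207.2), np.float64(218.0), np.float64(211.5)]
```

View pics/z24.png

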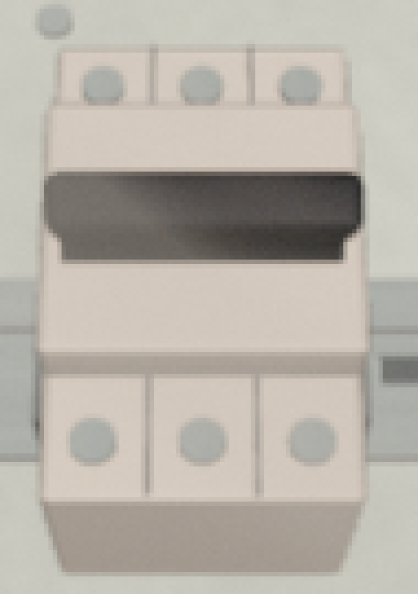

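```bash
python3 st.py 548 -53 226
```

```text
t 19.0 tcp [636.  -48.8 225.1] grip 70.0 F [-0.3 -1.  -0.1] M [ 0.02  0.04 -0.01] q [-0.197  0.555  1.185 -0.     1.401 -1.827]
R [[-0.0001, -0.0594, 0.9982], [-0.0, 0.9982, 0.0594], [-1.0, 0.0, -0.0001]]
d cm to target (tool axes) [-0.091  0.099 -8.805] yaw of tool y 1.6303
```

```bash
python3 -m crank '[{"dx":0,"dy":0.1,"dz":-3,"spin":0},{"dx":0,"dy":0.1,"dz":-6,"spin":0},{"dx":0,"dy":0.1,"dz":-9,"spin":0},{"dx":1.5,"dy":0.1,"dz":-9,"spin":0},{"dx":3.5,"dy":0.1,"dz":-9,"spin":0},{"dx":5.2,"dy":0.1,"dz":-9,"spin":0},{"dx":5.2,"dy":0.1,"dz":-9,"spin":0},{"dx":5.2,"dy":0.1,"dz":-9,"spin":0}]' 0;python3 st.py
```

```text
time: 19.67
tool_pos: [544.5, -53.0, 173.1]
tcp_rot: [2.845, 1.568, 2.904]
contact_force: [-0.5, -0.2, 0.3]
grip_width: 20.8
t 19.67 tcp [544.5 -53.  173.1] grip 20.8 F [-0.5 -0.2  0.3] M [ 0.02 -0.02  0.01] q [-0.237  0.431  1.543  0.     1.17  -1.867]
R [[-0.0023, -0.059, 0.9983], [0.0006, 0.9983, 0.059], [-1.0, 0.0007, -0.0023]]
```

```bash
python3 -m crank '[{"dx":0,"dy":0,"dz":0.8,"spin":0},{"dx":0,"dy":0,"dz":1.6,"spin":0},{"dx":0,"dy":0,"dz":2.4,"spin":0},{"dx":0,"dy":0,"dz":2.7,"spin":0},{"dx":0,"dy":0,"dz":2.7,"spin":0}]';python3 -m crank '[{"dx":0,"dy":0,"dz":0.3,"spin":0},{"dx":0,"dy":0,"dz":0.3,"spin":0}]';python3 -m crank '[{"dx":0,"dy":0,"dz":0.3,"spin":0},{"dx":0,"dy":0,"dz":0.3,"spin":0}]'
```

```text
time: 20.08
tool_pos: [573.6, -51.4, 173.7]
tcp_rot: [-0.214, 1.57, -0.155]
contact_force: [-0.7, 0.2, -0.3]
grip_width: 0.8
time: 20.25
tool_pos: [573.9, -51.3, 173.5]
tcp_rot: [3.102, 1.566, -3.122]
contact_force: [-8.8, -2.3, 5.5]
grip_width: 0.7
time: 20.42
tool_pos: [574.1, -51.3, 173.6]
tcp_rot: [3.101, 1.56, -3.123]
contact_force: [-19.2, -2.0, 11.9]
grip_width: 0.5
```

```bash
python3 -m crank '[{"dx":0,"dy":0,"dz":-1,"spin":0},{"dx":0,"dy":0,"dz":-3.5,"spin":0},{"dx":-3,"dy":0,"dz":-3.5,"spin":0},{"dx":-5.5,"dy":0,"dz":-2,"spin":0},{"dx":-5.5,"dy":2,"dz":2,"spin":0},{"dx":-5.5,"dy":5,"dz":6,"spin":0},{"dx":-5.5,"dy":5,"dz":6,"spin":0},{"dx":-5.5,"dy":5,"dz":6,"spin":0},{"dx":-5.5,"dy":5,"dz":6,"spin":0}]';python3 st.py;python3 w.py w25
```

```text
time: 21.17
tool_pos: [635.4, 2.7, 227.8]
tcp_rot: [-3.105, 1.57, -3.044]
contact_force: [-0.5, -0.5, -0.2]
grip_width: 0.4
t 21.17 tcp [635.4   2.7 227.8] grip 0.4 F [-0.5 -0.5 -0.2] M [0.02 0.02 0.01] q [-0.116  0.55   1.187 -0.     1.405 -1.747]
R [[-0.0009, -0.0604, 0.9982], [-0.0001, 0.9982, 0.0604], [-1.0, -0.0, -0.0009]]
[635.4   2.7 227.8] [-3.1045  1.5699 -3.0441]
```

View pics/w25.png

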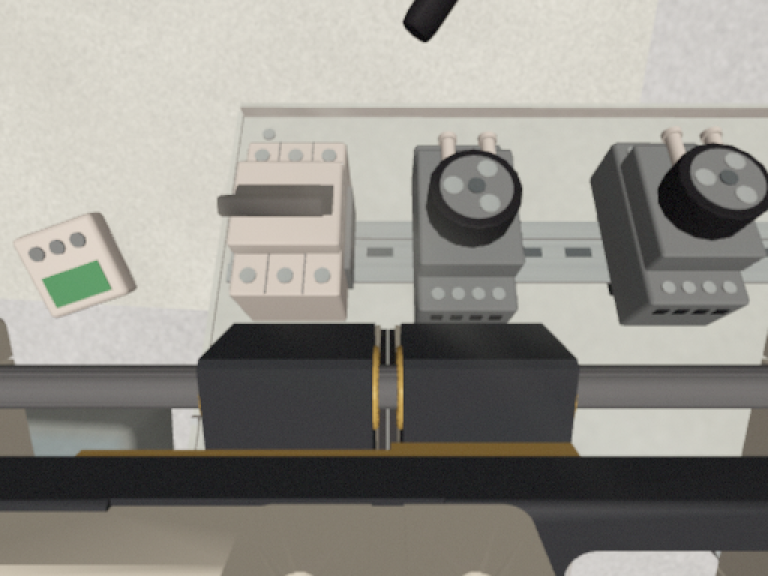

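```bash
python3 - <<'E'
from plant import capture
import cv2
b=capture("scene")["frame"]
cv2.imwrite("pics/s26.png",cv2.resize(b,None,fx=1.5,fy=1.5,interpolation=3))
E
```

```text
(no output)
```

View pics/s26.png

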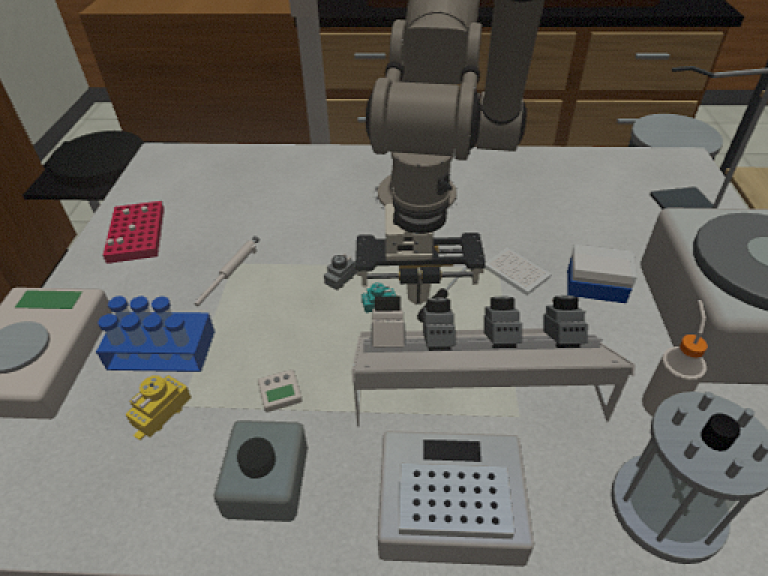

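```bash
python3 -c "
from plant import bot
print(bot.close_job())"; python3 st.py
```

```text
the job is handed in; nothing more can be done
None
the job is handed in; nothing more can be done
```

The spare pump is on the rail between the two fitted pumps and the main switch is up. I handed the job in after about 21 s; it reported no verdict.

**What I did:**
- I took the pump by its flat sides and slid its lip under the rail's upper edge with the foot off the rail.
- I tilted it down while gripped, and the pump slipped in the pads when the clip met the lower edge. So I released it and pressed it home with the closed fingers on its head. The push reached about 18 N, then gave way, then went stiff at about 36 N, so I take the clip to have snapped in.
- I swung the lever up by gripping its sides. It looked marginal afterwards (about 1.03–1.08 rad), so I pushed it with the closed fingers against a hard stop.

**Last checks:**
- **Pump:** compared with the fitted pumps in two wrist views, it sits level with them to about 0.2 mm. It leans about 1.8° foot-in, within the 4° limit and the rail's 2° play. It is about 60 mm clear on each side.
- **Lever:** its end lies where about 1.2 rad should put it.
- **Surroundings:** the fitted pumps and bench items look unmoved in the final scene picture, judged by eye. The robot is clear, with no contact force.

**What disagreed or could not be seen:**
- **Along the slope:** the picture fit put the pump at x about −3.3 mm (give or take 0.8), close to the −4 mm limit. The lip resting on the rail edge should hold it at about −1.5 mm, so I put the rest down to measurement bias.
- **Fit quality:** the picture fits also disagreed with each other by several mm in height, so I relied only on the comparison with the fitted pumps.
- **Clip:** its position was never seen directly. I infer it from the force pattern and from the pump staying flat.

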